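Load the boring pallet with box feet and draw it down evenly

ROBOT

A 7-joint arm with a two-finger parallel gripper is mounted at the origin on the work surface. World frame = base frame: x ahead of the robot, y to its left, z up, the work surface at z = 0. Lengths are in m, angles in rad, forces in N, time in s.
With the tool pointing down it reaches from about 0.425 to 0.925 m from the base axis. Payload 6.8 kg.
Tool frame: the origin (TCP) lies midway between the tips of the shut fingers; the grasp point (between the pads) lies 19 mm behind it; x points along the fingers, z is the direction in which the jaws open and shut, and the axes are right-handed (so a half turn about x gives the same grasp; the last joint's range is limited). The gripper opens to 85 mm and grips with 20 to 120 N. Pads are 22 mm wide; open, the fingers measure 114 mm over their backs; the gripper's body (76 mm by 85 mm) begins 54 mm behind the grasp point. The pads swing forward as they close: fully open they stand 13 mm farther back than shut.
Start: joints at [1.231, 0.477, 0.022, 1.555, -0.011, 1.109, -0.083], TCP at [0.155, -0.657, 0.231] pointing down, gripper open.
Joint ranges: [-2.96, 2.96], [-0.34, 2.1], [-1.41, 1.46], [0.24, 2.44], [-1.37, 4.51], [0.17, 1.92], [-2.96, 2.96]. Speed limits (rad/s): [2.39, 2.39, 3.14, 3.14, 3.14, 3.14, 3.14].

INTERFACE

Orientations are given as a 3x3 rotation matrix whose columns are the frame's x, y, z axes.
In Python, from plant import robot, camera, search_frame, tip_of gives the robot as it stands.
- The arm moves only by the tool move_arm, never from a script. Its argument "steps" is a list that holds one entry, the list of rows, each a list of 7 numbers: the turn, a rotation vector about the tool's x, y, z in rad, then the shift along the tool's x, y, z in m, then the closure, from 0 (fully open) to 1 (shut). In form: [[[wx, wy, wz, tx, ty, tz, hand], ...]]. A call has 1 to 20 rows; each row is the pose to reach, as a shift and turn from the pose measured when the call began, along the tool's axes at that moment; what a row does not reach only later rows make up. A row lasts 1/8 s, in which the tool goes at most 62.5 mm and 10.7 degrees, less where a joint would pass 70% of its speed; a pose out of reach is approached as far as the arm can. A call with a gripper value outside its range is refused whole. The fingers move at their own pace and stop on an object; "squeeze" is the grip in N (left out, the last holds). Time passes only in rows, so rows that repeat a pose let the fingers close. It gives the time, the measured TCP pose, the force and the opening at its end, in the units of the state.
- robot.get_state(): the state, without advancing time (a new reading comes with each control period).
- camera(name): name is "scene" or "top" or "wrist"; returns a dict with "img" (384x512x3 uint8, red, green, blue), "vertical_fov" (degrees; the focal length in pixels is half the picture's height over the tangent of half this angle, whatever the lens; pixels are square), "cx", "cy" (the principal point, pixels), "cam_to_world" (4x4, takes a point from camera to world coordinates). Camera axes: x right, y up, looking along -z (the intrinsics and any distortion apply to the point x, -y, -z); pixel columns grow to the right and rows downward; lengths in m; the calibration is good to about 2 mm. A picture is of the moment at which its call begins. There is no depth.
- robot.job_done(): hands the job in, once; it reports no verdict.
Trained networks look in a picture, given as the dict that the camera call returned (one of the last four; its "shot" number tells which), for a name from the list of things; names that differ only in an ending like _2 or _b are one class to them, and where a whole thing is asked for, a point or a joint stands for the part that bears it (a point fixed in the world has none). Each returns a list of dicts, best first, with "p" (0 to 1); they miss things now and then, are a little off and sometimes report something else, mostly with a low value. They report only what shows in the picture. A call takes as long as a camera call. They do not tell look-alikes from the thing itself.
- search_frame(label, picture): "xyz" ([x, y, z] in m, in the coordinates of the camera as it stood for that picture, good to about 4 mm: the middle of the surface that is visible of it).
- tip_of(label, picture): "xyz" ([x, y, z] in m, in the coordinates of the camera as it stood for that picture, good to about 4 mm: a listed point, or the origin of a listed thing).
The state is a dict: "time_s": time; "joint_positions": joint angles; "qvel": joint speeds; "joint_efforts": joint torques, N m; "tool_pos": TCP position; "tcp_rot": TCP orientation; "wrist_force": force on the tool from outside, world axes, zero at the start; "torque": the same for the moment, N m; "finger_gap": finger opening in m.
Only numpy, scipy, OpenCV 4.12 (cv2) and the standard library are available. Lean on these libraries where they do the work, as an engineer would, in place of code of your own. Each camera call takes 0.05 s, during which the arm holds its last target.

TASK

Stand every turned box foot in a pocket of its own on the boring pallet (any pocket will do), flat between the pins with its toe pointing at that pocket's arrow. Then draw the pallet down evenly with the four corner knobs, in star order: turn each clockwise about half-way in a first round, always going on to the diagonally opposite knob before a neighbour, and turn them fully home in a second round in the same crossing order. Leave the other things on the bench alone.

Things in the scene. Friction and masses are not known exactly. Their poses are not given: they have to be found in the camera images.
- foot0_mid (a point): Turned pale-wood box foot, 60 mm tall, 0.16 kg: round disc 64 mm wide, 22 mm thick; a toe (14 wide, 16 high) sticks out of the disc to 46 mm from the axis; on top an upright round neck 34 mm wide, 38 mm tall (flared in its lowest 8 mm) to hold it by. Point on its axis 30 mm above its underside; x points to the toe, z up. Stands on the bench left of the fixture; None if absent.
- foot1_mid (a point): Turned pale-wood box foot, 60 mm tall, 0.16 kg: round disc 64 mm wide, 22 mm thick; a toe (14 wide, 16 high) sticks out of the disc to 46 mm from the axis; on top an upright round neck 34 mm wide, 38 mm tall (flared in its lowest 8 mm) to hold it by. Point on its axis 30 mm above its underside; x points to the toe, z up. Stands on the bench left of the fixture; None if absent.
- foot2_mid (a point): Turned pale-wood box foot, 60 mm tall, 0.16 kg: round disc 64 mm wide, 22 mm thick; a toe (14 wide, 16 high) sticks out of the disc to 46 mm from the axis; on top an upright round neck 34 mm wide, 38 mm tall (flared in its lowest 8 mm) to hold it by. Point on its axis 30 mm above its underside; x points to the toe, z up. Stands on the bench left of the fixture; None if absent.
- foot3_mid (a point): Turned pale-wood box foot, 60 mm tall, 0.16 kg: round disc 64 mm wide, 22 mm thick; a toe (14 wide, 16 high) sticks out of the disc to 46 mm from the axis; on top an upright round neck 34 mm wide, 38 mm tall (flared in its lowest 8 mm) to hold it by. Point on its axis 30 mm above its underside; x points to the toe, z up. Stands on the bench left of the fixture; None if absent.
- pocket_nl (a point): Middle of the near-left pocket on top of the plywood pallet (near = to the robot, left = robot's left): a dark disc among 4 round-topped pins 11 mm tall, 2.5 mm play round a foot. Axes: pallet x away from the robot, y left, z up. Pallet 240 x 330 x 18 mm, pockets 50 mm off its middle in x and y; floats over a fixed grey bed, top 47 mm above the bench when loose, 38 when home.
- mark_nl (a point): Tip of the dark arrow head on the pallet beside the near-left pocket, 51 mm to the near (pallet -x) side of the pocket's middle; a well turned foot has its toe pointing at it, the toe's tip 5 mm short. A foot fits the pocket at many turns, so set the turn when placing.
- knob_nl (a joint): Turn of the near-left hand knob, rad: 0 loose, 2.4 fully home (hard stop); grows clockwise seen from above. Starts between 0 and 0.1, stays where it is left, takes about 0.12 N m. Draws its corner of the pallet down about 3 mm per rad, so uneven knobs tip the pallet.
- knob_nl_bar (a point): Centre of the near-left knob's black bar grip, 50 mm long (its x axis), 15 mm wide (y), 30 mm tall (z, up), on a thin stud; bar bottom 14 to 17 mm above the pallet. It turns about z here. Knobs lie 85 mm (x) and 135 mm (y) from the pallet's middle and move down with it (tilt under 0.03 rad).
- pocket_nr (a point): Middle of the near-right pocket on top of the plywood pallet (near = to the robot, left = robot's left): a dark disc among 4 round-topped pins 11 mm tall, 2.5 mm play round a foot. Axes: pallet x away from the robot, y left, z up. Pallet 240 x 330 x 18 mm, pockets 50 mm off its middle in x and y; floats over a fixed grey bed, top 47 mm above the bench when loose, 38 when home.
- mark_nr (a point): Tip of the dark arrow head on the pallet beside the near-right pocket, 51 mm to the near (pallet -x) side of the pocket's middle; a well turned foot has its toe pointing at it, the toe's tip 5 mm short. A foot fits the pocket at many turns, so set the turn when placing.
- knob_nr (a joint): Turn of the near-right hand knob, rad: 0 loose, 2.4 fully home (hard stop); grows clockwise seen from above. Starts between 0 and 0.1, stays where it is left, takes about 0.12 N m. Draws its corner of the pallet down about 3 mm per rad, so uneven knobs tip the pallet.
- knob_nr_bar (a point): Centre of the near-right knob's black bar grip, 50 mm long (its x axis), 15 mm wide (y), 30 mm tall (z, up), on a thin stud; bar bottom 14 to 17 mm above the pallet. It turns about z here. Knobs lie 85 mm (x) and 135 mm (y) from the pallet's middle and move down with it (tilt under 0.03 rad).
- pocket_fl (a point): Middle of the far-left pocket on top of the plywood pallet (near = to the robot, left = robot's left): a dark disc among 4 round-topped pins 11 mm tall, 2.5 mm play round a foot. Axes: pallet x away from the robot, y left, z up. Pallet 240 x 330 x 18 mm, pockets 50 mm off its middle in x and y; floats over a fixed grey bed, top 47 mm above the bench when loose, 38 when home.
- mark_fl (a point): Tip of the dark arrow head on the pallet beside the far-left pocket, 51 mm to the far (pallet +x) side of the pocket's middle; a well turned foot has its toe pointing at it, the toe's tip 5 mm short. A foot fits the pocket at many turns, so set the turn when placing.
- knob_fl (a joint): Turn of the far-left hand knob, rad: 0 loose, 2.4 fully home (hard stop); grows clockwise seen from above. Starts between 0 and 0.1, stays where it is left, takes about 0.12 N m. Draws its corner of the pallet down about 3 mm per rad, so uneven knobs tip the pallet.
- knob_fl_bar (a point): Centre of the far-left knob's black bar grip, 50 mm long (its x axis), 15 mm wide (y), 30 mm tall (z, up), on a thin stud; bar bottom 14 to 17 mm above the pallet. It turns about z here. Knobs lie 85 mm (x) and 135 mm (y) from the pallet's middle and move down with it (tilt under 0.03 rad).
- pocket_fr (a point): Middle of the far-right pocket on top of the plywood pallet (near = to the robot, left = robot's left): a dark disc among 4 round-topped pins 11 mm tall, 2.5 mm play round a foot. Axes: pallet x away from the robot, y left, z up. Pallet 240 x 330 x 18 mm, pockets 50 mm off its middle in x and y; floats over a fixed grey bed, top 47 mm above the bench when loose, 38 when home.
- mark_fr (a point): Tip of the dark arrow head on the pallet beside the far-right pocket, 51 mm to the far (pallet +x) side of the pocket's middle; a well turned foot has its toe pointing at it, the toe's tip 5 mm short. A foot fits the pocket at many turns, so set the turn when placing.
- knob_fr (a joint): Turn of the far-right hand knob, rad: 0 loose, 2.4 fully home (hard stop); grows clockwise seen from above. Starts between 0 and 0.1, stays where it is left, takes about 0.12 N m. Draws its corner of the pallet down about 3 mm per rad, so uneven knobs tip the pallet.
- knob_fr_bar (a point): Centre of the far-right knob's black bar grip, 50 mm long (its x axis), 15 mm wide (y), 30 mm tall (z, up), on a thin stud; bar bottom 14 to 17 mm above the pallet. It turns about z here. Knobs lie 85 mm (x) and 135 mm (y) from the pallet's middle and move down with it (tilt under 0.03 rad).
- chisel: A screwdriver with a yellow handle, about 200 mm long, lying on the bench beyond the feet; leave alone.
- mallet: A wooden-handled mallet, about 280 mm long, lying beyond the pallet; leave alone.
- square: A try square (wooden stock 100 mm, steel blade 160 mm) lying beyond the pallet to the right; leave alone. Origin at its underside.
- offcut: A pale wood offcut 110 x 45 x 20 mm lying left of the feet; leave alone. Origin at its underside.
Mind the look-alikes: they are no part of the job. What is shaped like the part that bears foot0_mid but green or yellow is not meant.

How it is judged:
On the way, in this order (a step that is already met when the one before it is completed fails the run):
1. every foot stands in a pocket, its toe at the arrow, while the knobs are still loose (under 0.6 rad) (((horizontal distance between foot0_mid and pocket_nl below 0.008 m and z of foot0_mid in the frame of pocket_nl between 0.026 and 0.034 m and y of mark_nl in the frame of foot0_mid between -0.0115 and 0.0115 m and x of mark_nl in the frame of foot0_mid above 0.03 m and angle between foot0_mid's own z axis and vertical below 0.12 rad) or (horizontal distance between foot0_mid and pocket_nr below 0.008 m and z of foot0_mid in the frame of pocket_nr between 0.026 and 0.034 m and y of mark_nr in the frame of foot0_mid between -0.0115 and 0.0115 m and x of mark_nr in the frame of foot0_mid above 0.03 m and angle between foot0_mid's own z axis and vertical below 0.12 rad) or (horizontal distance between foot0_mid and pocket_fl below 0.008 m and z of foot0_mid in the frame of pocket_fl between 0.026 and 0.034 m and y of mark_fl in the frame of foot0_mid between -0.0115 and 0.0115 m and x of mark_fl in the frame of foot0_mid above 0.03 m and angle between foot0_mid's own z axis and vertical below 0.12 rad) or (horizontal distance between foot0_mid and pocket_fr below 0.008 m and z of foot0_mid in the frame of pocket_fr between 0.026 and 0.034 m and y of mark_fr in the frame of foot0_mid between -0.0115 and 0.0115 m and x of mark_fr in the frame of foot0_mid above 0.03 m and angle between foot0_mid's own z axis and vertical below 0.12 rad)) and ((horizontal distance between foot1_mid and pocket_nl below 0.008 m and z of foot1_mid in the frame of pocket_nl between 0.026 and 0.034 m and y of mark_nl in the frame of foot1_mid between -0.0115 and 0.0115 m and x of mark_nl in the frame of foot1_mid above 0.03 m and angle between foot1_mid's own z axis and vertical below 0.12 rad) or (horizontal distance between foot1_mid and pocket_nr below 0.008 m and z of foot1_mid in the frame of pocket_nr between 0.026 and 0.034 m and y of mark_nr in the frame of foot1_mid between -0.0115 and 0.0115 m and x of mark_nr in the frame of foot1_mid above 0.03 m and angle between foot1_mid's own z axis and vertical below 0.12 rad) or (horizontal distance between foot1_mid and pocket_fl below 0.008 m and z of foot1_mid in the frame of pocket_fl between 0.026 and 0.034 m and y of mark_fl in the frame of foot1_mid between -0.0115 and 0.0115 m and x of mark_fl in the frame of foot1_mid above 0.03 m and angle between foot1_mid's own z axis and vertical below 0.12 rad) or (horizontal distance between foot1_mid and pocket_fr below 0.008 m and z of foot1_mid in the frame of pocket_fr between 0.026 and 0.034 m and y of mark_fr in the frame of foot1_mid between -0.0115 and 0.0115 m and x of mark_fr in the frame of foot1_mid above 0.03 m and angle between foot1_mid's own z axis and vertical below 0.12 rad)) and ((horizontal distance between foot2_mid and pocket_nl below 0.008 m and z of foot2_mid in the frame of pocket_nl between 0.026 and 0.034 m and y of mark_nl in the frame of foot2_mid between -0.0115 and 0.0115 m and x of mark_nl in the frame of foot2_mid above 0.03 m and angle between foot2_mid's own z axis and vertical below 0.12 rad) or (horizontal distance between foot2_mid and pocket_nr below 0.008 m and z of foot2_mid in the frame of pocket_nr between 0.026 and 0.034 m and y of mark_nr in the frame of foot2_mid between -0.0115 and 0.0115 m and x of mark_nr in the frame of foot2_mid above 0.03 m and angle between foot2_mid's own z axis and vertical below 0.12 rad) or (horizontal distance between foot2_mid and pocket_fl below 0.008 m and z of foot2_mid in the frame of pocket_fl between 0.026 and 0.034 m and y of mark_fl in the frame of foot2_mid between -0.0115 and 0.0115 m and x of mark_fl in the frame of foot2_mid above 0.03 m and angle between foot2_mid's own z axis and vertical below 0.12 rad) or (horizontal distance between foot2_mid and pocket_fr below 0.008 m and z of foot2_mid in the frame of pocket_fr between 0.026 and 0.034 m and y of mark_fr in the frame of foot2_mid between -0.0115 and 0.0115 m and x of mark_fr in the frame of foot2_mid above 0.03 m and angle between foot2_mid's own z axis and vertical below 0.12 rad)) and ((horizontal distance between foot3_mid and pocket_nl below 0.008 m and z of foot3_mid in the frame of pocket_nl between 0.026 and 0.034 m and y of mark_nl in the frame of foot3_mid between -0.0115 and 0.0115 m and x of mark_nl in the frame of foot3_mid above 0.03 m and angle between foot3_mid's own z axis and vertical below 0.12 rad) or (horizontal distance between foot3_mid and pocket_nr below 0.008 m and z of foot3_mid in the frame of pocket_nr between 0.026 and 0.034 m and y of mark_nr in the frame of foot3_mid between -0.0115 and 0.0115 m and x of mark_nr in the frame of foot3_mid above 0.03 m and angle between foot3_mid's own z axis and vertical below 0.12 rad) or (horizontal distance between foot3_mid and pocket_fl below 0.008 m and z of foot3_mid in the frame of pocket_fl between 0.026 and 0.034 m and y of mark_fl in the frame of foot3_mid between -0.0115 and 0.0115 m and x of mark_fl in the frame of foot3_mid above 0.03 m and angle between foot3_mid's own z axis and vertical below 0.12 rad) or (horizontal distance between foot3_mid and pocket_fr below 0.008 m and z of foot3_mid in the frame of pocket_fr between 0.026 and 0.034 m and y of mark_fr in the frame of foot3_mid between -0.0115 and 0.0115 m and x of mark_fr in the frame of foot3_mid above 0.03 m and angle between foot3_mid's own z axis and vertical below 0.12 rad)) and value of joint each of knob_nl, knob_nr, knob_fl, knob_fr below 0.6 rad), for 0.2 s.
2. first round done: every knob about half-way (0.8 to 1.7 rad) (value of joint knob_nl between 0.8 and 1.7 rad and value of joint knob_nr between 0.8 and 1.7 rad and value of joint knob_fl between 0.8 and 1.7 rad and value of joint knob_fr between 0.8 and 1.7 rad), for 0.2 s.
3. second round done: every knob home (over 2.2 rad) (value of joint each of knob_nl, knob_nr, knob_fl, knob_fr above 2.2 rad), for 0.2 s.
At the end, for the whole second after the job is handed in: Every foot present stands flat and upright in a pocket (axis within 8 mm of the pocket's middle, underside on the pallet within 4 mm), its toe pointing at that pocket's mark (the mark within 11.5 mm of the line along the toe, about 13 degrees), and all four knobs are home (over 2.2 of 2.4 rad) (all of step 3 and ((horizontal distance between foot0_mid and pocket_nl below 0.008 m and z of foot0_mid in the frame of pocket_nl between 0.026 and 0.034 m and y of mark_nl in the frame of foot0_mid between -0.0115 and 0.0115 m and x of mark_nl in the frame of foot0_mid above 0.03 m and angle between foot0_mid's own z axis and vertical below 0.12 rad) or (horizontal distance between foot0_mid and pocket_nr below 0.008 m and z of foot0_mid in the frame of pocket_nr between 0.026 and 0.034 m and y of mark_nr in the frame of foot0_mid between -0.0115 and 0.0115 m and x of mark_nr in the frame of foot0_mid above 0.03 m and angle between foot0_mid's own z axis and vertical below 0.12 rad) or (horizontal distance between foot0_mid and pocket_fl below 0.008 m and z of foot0_mid in the frame of pocket_fl between 0.026 and 0.034 m and y of mark_fl in the frame of foot0_mid between -0.0115 and 0.0115 m and x of mark_fl in the frame of foot0_mid above 0.03 m and angle between foot0_mid's own z axis and vertical below 0.12 rad) or (horizontal distance between foot0_mid and pocket_fr below 0.008 m and z of foot0_mid in the frame of pocket_fr between 0.026 and 0.034 m and y of mark_fr in the frame of foot0_mid between -0.0115 and 0.0115 m and x of mark_fr in the frame of foot0_mid above 0.03 m and angle between foot0_mid's own z axis and vertical below 0.12 rad)) and ((horizontal distance between foot1_mid and pocket_nl below 0.008 m and z of foot1_mid in the frame of pocket_nl between 0.026 and 0.034 m and y of mark_nl in the frame of foot1_mid between -0.0115 and 0.0115 m and x of mark_nl in the frame of foot1_mid above 0.03 m and angle between foot1_mid's own z axis and vertical below 0.12 rad) or (horizontal distance between foot1_mid and pocket_nr below 0.008 m and z of foot1_mid in the frame of pocket_nr between 0.026 and 0.034 m and y of mark_nr in the frame of foot1_mid between -0.0115 and 0.0115 m and x of mark_nr in the frame of foot1_mid above 0.03 m and angle between foot1_mid's own z axis and vertical below 0.12 rad) or (horizontal distance between foot1_mid and pocket_fl below 0.008 m and z of foot1_mid in the frame of pocket_fl between 0.026 and 0.034 m and y of mark_fl in the frame of foot1_mid between -0.0115 and 0.0115 m and x of mark_fl in the frame of foot1_mid above 0.03 m and angle between foot1_mid's own z axis and vertical below 0.12 rad) or (horizontal distance between foot1_mid and pocket_fr below 0.008 m and z of foot1_mid in the frame of pocket_fr between 0.026 and 0.034 m and y of mark_fr in the frame of foot1_mid between -0.0115 and 0.0115 m and x of mark_fr in the frame of foot1_mid above 0.03 m and angle between foot1_mid's own z axis and vertical below 0.12 rad)) and ((horizontal distance between foot2_mid and pocket_nl below 0.008 m and z of foot2_mid in the frame of pocket_nl between 0.026 and 0.034 m and y of mark_nl in the frame of foot2_mid between -0.0115 and 0.0115 m and x of mark_nl in the frame of foot2_mid above 0.03 m and angle between foot2_mid's own z axis and vertical below 0.12 rad) or (horizontal distance between foot2_mid and pocket_nr below 0.008 m and z of foot2_mid in the frame of pocket_nr between 0.026 and 0.034 m and y of mark_nr in the frame of foot2_mid between -0.0115 and 0.0115 m and x of mark_nr in the frame of foot2_mid above 0.03 m and angle between foot2_mid's own z axis and vertical below 0.12 rad) or (horizontal distance between foot2_mid and pocket_fl below 0.008 m and z of foot2_mid in the frame of pocket_fl between 0.026 and 0.034 m and y of mark_fl in the frame of foot2_mid between -0.0115 and 0.0115 m and x of mark_fl in the frame of foot2_mid above 0.03 m and angle between foot2_mid's own z axis and vertical below 0.12 rad) or (horizontal distance between foot2_mid and pocket_fr below 0.008 m and z of foot2_mid in the frame of pocket_fr between 0.026 and 0.034 m and y of mark_fr in the frame of foot2_mid between -0.0115 and 0.0115 m and x of mark_fr in the frame of foot2_mid above 0.03 m and angle between foot2_mid's own z axis and vertical below 0.12 rad)) and ((horizontal distance between foot3_mid and pocket_nl below 0.008 m and z of foot3_mid in the frame of pocket_nl between 0.026 and 0.034 m and y of mark_nl in the frame of foot3_mid between -0.0115 and 0.0115 m and x of mark_nl in the frame of foot3_mid above 0.03 m and angle between foot3_mid's own z axis and vertical below 0.12 rad) or (horizontal distance between foot3_mid and pocket_nr below 0.008 m and z of foot3_mid in the frame of pocket_nr between 0.026 and 0.034 m and y of mark_nr in the frame of foot3_mid between -0.0115 and 0.0115 m and x of mark_nr in the frame of foot3_mid above 0.03 m and angle between foot3_mid's own z axis and vertical below 0.12 rad) or (horizontal distance between foot3_mid and pocket_fl below 0.008 m and z of foot3_mid in the frame of pocket_fl between 0.026 and 0.034 m and y of mark_fl in the frame of foot3_mid between -0.0115 and 0.0115 m and x of mark_fl in the frame of foot3_mid above 0.03 m and angle between foot3_mid's own z axis and vertical below 0.12 rad) or (horizontal distance between foot3_mid and pocket_fr below 0.008 m and z of foot3_mid in the frame of pocket_fr between 0.026 and 0.034 m and y of mark_fr in the frame of foot3_mid between -0.0115 and 0.0115 m and x of mark_fr in the frame of foot3_mid above 0.03 m and angle between foot3_mid's own z axis and vertical below 0.12 rad))); the robot touches nothing.
It fails at once if star order broken: two neighbouring knobs tightened (over 0.6 rad, or in the last round over 2.1) while both knobs across from them are still behind (under 0.3, or 1.75) ((value of joint each of knob_nl, knob_nr above 0.6 rad and value of joint each of knob_fl, knob_fr below 0.3 rad) or (value of joint each of knob_nl, knob_nr above 2.1 rad and value of joint each of knob_fl, knob_fr below 1.75 rad) or (value of joint each of knob_fl, knob_fr above 0.6 rad and value of joint each of knob_nl, knob_nr below 0.3 rad) or (value of joint each of knob_fl, knob_fr above 2.1 rad and value of joint each of knob_nl, knob_nr below 1.75 rad) or (value of joint each of knob_nl, knob_fl above 0.6 rad and value of joint each of knob_nr, knob_fr below 0.3 rad) or (value of joint each of knob_nl, knob_fl above 2.1 rad and value of joint each of knob_nr, knob_fr below 1.75 rad) or (value of joint each of knob_nr, knob_fr above 0.6 rad and value of joint each of knob_nl, knob_fl below 0.3 rad) or (value of joint each of knob_nr, knob_fr above 2.1 rad and value of joint each of knob_nl, knob_fl below 1.75 rad)).
It fails at once if the pallet is racked: tipped over 0.026 rad (one knob far ahead of the others) (angle between pocket_nl's own z axis and vertical above 0.026 rad).
It fails at once if a bystander is moved more than 60 mm (distance of any of chisel, mallet, square, offcut from where it was at the start of the episode above 0.06 m).
Of foot0, foot1, foot2, foot3 only 2 to 4 are there at a start; the rules pass over those that are not, and their reading is None.
At some moment in a run one of foot0, foot1, foot2, foot3 may be knocked a few centimetres aside while the robot is not near it.
Once in a run the grip may slacken for a moment while it holds something.
It also fails if it takes over 210 s, if anything falls off the work surface, if the arm or the gripper's body presses on something with over 40 N, if the wrist force passes 120 N, or if a joint passes its speed limit or range.

## Working session

There is one attempt and no reset: what is moved stays moved. The work goes in short steps, Python scripts to look and compute and a tool call to move; the robot and the scene stay as the last step left them, time stands still between calls to the robot, and variables do not carry over. Pictures are saved under pics/ and viewed, and the job is handed in when it is done.

Besides the shell and the picture viewer there is one more tool, called after "Request:" as a command line: name --argument value ..., lists and objects as JSON in quotes. move_arm: Moves the arm, as the interface text tells. Its arguments: {"type":"object","properties":{"steps":{"type":"array","items":{"type":"array","items":{"type":"array","items":{"type":"number"}}}},"squeeze":{"type":"number"}},"required":["steps"]}

```bash
ls; mkdir -p pics
python3 - <<'E'
from plant import robot,camera
import cv2,numpy as np
s=robot.get_state()
for k,v in s.items(): print(k,np.round(v,3).tolist())
for n in ["scene","top","wrist"]:
    c=camera(n); print(n,c['vertical_fov'],c['cx'],c['cy'],np.round(c['cam_to_world'],3).tolist(),[k for k in c])
    cv2.imwrite(f"pics/{n}0.png",c['img'][:,:,::-1])
E
```

```text
pics
time_s 0.0
joint_positions [1.231, 0.478, 0.022, 1.556, -0.012, 1.109, -0.083]
qvel [-0.0, 0.001, -0.0, 0.001, 0.0, -0.0, 0.001]
joint_efforts [0.0, -59.646, 1.608, -28.12, 0.012, 0.01, -0.0]
tool_pos [0.155, -0.656, 0.23]
tcp_rot [[-0.001, 0.973, 0.23], [0.002, 0.23, -0.973], [-1.0, -0.0, -0.002]]
wrist_force [-0.336, -0.615, -0.231]
torque [0.057, -0.02, 0.032]
finger_gap 0.085
scene 52.11608224126504 257.42765797722126 189.1209378790897 [[-0.066, -0.573, 0.817, 1.581], [0.998, -0.03, 0.059, 0.194], [-0.009, 0.819, 0.574, 0.836], [0.0, 0.0, 0.0, 1.0]] ['img', 'vertical_fov', 'cx', 'cy', 'cam_to_world', 'shot']
top 42.87837604048318 251.04477505881886 189.61090341958197 [[0.015, 0.997, -0.073, 0.399], [-1.0, 0.014, -0.005, 0.095], [-0.004, 0.073, 0.997, 1.511], [0.0, 0.0, 0.0, 1.0]] ['img', 'vertical_fov', 'cx', 'cy', 'cam_to_world', 'shot']
wrist 70.4208594192192 259.2176595107448 186.53105552602804 [[0.228, 0.924, 0.306, 0.233], [-0.974, 0.217, 0.07, -0.639], [-0.002, -0.314, 0.949, 0.371], [0.0, 0.0, 0.0, 1.0]] ['img', 'vertical_fov', 'cx', 'cy', 'cam_to_world', 'shot']
```

View pics/top0.png

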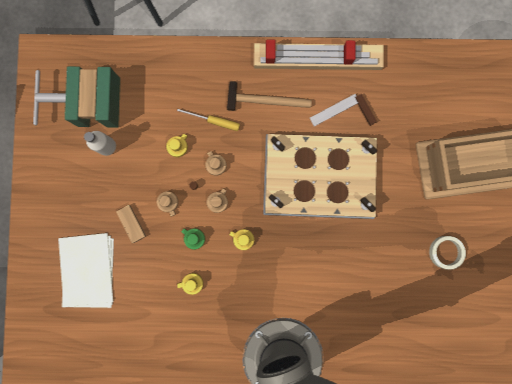

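View pics/scene0.png

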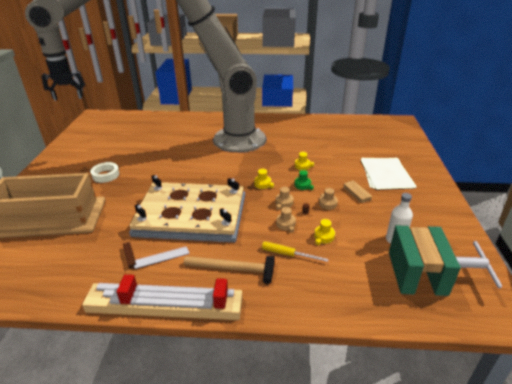

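View pics/wrist0.png

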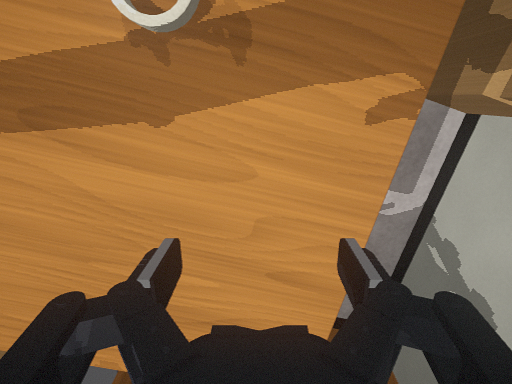

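Three pale feet in top view (px ≈ (216,164), (167,202), (217,202)); yellow/green ones are look-alikes. The pallet is around (321,175), its knobs at the corners.

```bash
cat > h.py <<'E'
from plant import robot,camera,search_frame,tip_of
import cv2,numpy as np
from scipy.spatial.transform import Rotation as Rn
def foc(c): return c['img'].shape[0]/2/np.tan(np.radians(c['vertical_fov'])/2)
def c2w(c,p):
    T=np.array(c['cam_to_world']); return T[:3,:3]@np.array(p)+T[:3,3]
def proj(c,P):
    T=np.array(c['cam_to_world']); q=T[:3,:3].T@(np.array(P)-T[:3,3]); f=foc(c)
    return np.array([c['cx']+f*q[0]/-q[2], c['cy']-f*q[1]/-q[2]])
def unproj(c,u,v,z):
    T=np.array(c['cam_to_world']); f=foc(c)
    d=T[:3,:3]@np.array([(u-c['cx'])/f,-(v-c['cy'])/f,-1.]); o=T[:3,3]
    return o+d*(z-o[2])/d[2]
def save(c,name,crop=None,s=1):
    im=c['img'][:,:,::-1]
    if crop: x0,y0,x1,y1=crop; im=im[y0:y1,x0:x1]
    if s!=1: im=cv2.resize(im,None,fx=s,fy=s,interpolation=cv2.INTER_CUBIC)
    cv2.imwrite('pics/'+name,im)
def R_down(a):
    "tool x down, tool z (jaw dir) at world heading a"
    x=np.array([0,0,-1.]); z=np.array([np.cos(a),np.sin(a),0]); y=np.cross(z,x); return np.column_stack([x,y,z])
def go(p,a):
    s=robot.get_state(); R0=np.array(s['tcp_rot']); p0=np.array(s['tool_pos'])
    best=None
    for k in (0,np.pi):
        w=Rn.from_matrix(R0.T@R_down(a+k)).as_rotvec()
        if best is None or np.linalg.norm(w)<np.linalg.norm(best): best=w
    print('w',np.round(best,3).tolist(),'t',np.round(R0.T@(np.array(p)-p0),4).tolist(),'dist',round(float(np.linalg.norm(np.array(p)-p0)),3))
def st():
    s=robot.get_state(); R=np.array(s['tcp_rot'])
    print('t',round(s['time_s'],2),'tcp',np.round(s['tool_pos'],4).tolist(),'jaw',round(float(np.arctan2(R[1,2],R[0,2])),3),'tilt',np.round(R[:2,0],3).tolist(),'gap',round(s['finger_gap'],4),'F',np.round(s['wrist_force'],1).tolist(),'M',np.round(s['torque'],2).tolist(),'q',np.round(s['joint_positions'],2).tolist())
E
python3 - <<'E'
from h import *
for n in ("top","scene"):
    c=camera(n); print(n)
    for l in ["foot0_mid","pocket_nl","pocket_nr","pocket_fl","pocket_fr","mark_nl","mark_fr","knob_nl_bar","knob_fl_bar","knob_nr_bar","knob_fr_bar"]:
        print(l,[(round(d['p'],2),np.round(c2w(c,d['xyz']),3).tolist(),np.round(proj(c,c2w(c,d['xyz']))).tolist()) for d in tip_of(l,c)][:8])
c=camera("top"); save(c,"topz.png",(140,110,400,310),3)
E
```

```text
top
foot0_mid [(0.83, [0.354, 0.124, 0.03], [243.0, 241.0]), (0.82, [0.639, 0.337, 0.033], [175.0, 146.0]), (0.68, [0.589, 0.214, 0.031], [215.0, 163.0]), (0.64, [0.362, 0.276, 0.024], [193.0, 237.0]), (0.62, [0.225, 0.28, 0.026], [191.0, 283.0])]
pocket_nl [(0.6, [0.509, -0.057, 0.044], [304.0, 190.0])]
pocket_nr [(0.7, [0.504, -0.159, 0.048], [338.0, 192.0]), (0.36, [0.644, 0.03, 0.072], [276.0, 143.0])]
pocket_fl [(0.71, [0.611, -0.055, 0.049], [304.0, 156.0]), (0.46, [0.402, 0.471, 0.001], [131.0, 223.0])]
pocket_fr [(0.97, [0.604, -0.16, 0.045], [339.0, 159.0])]
mark_nl [(0.81, [0.458, -0.054, 0.046], [303.0, 207.0])]
mark_fr [(0.97, [0.656, -0.157, 0.048], [338.0, 142.0])]
knob_nl_bar [(0.61, [0.474, 0.032, 0.078], [275.0, 200.0]), (0.21, [0.794, 0.05, 0.004], [269.0, 100.0])]
knob_fl_bar [(0.44, [0.645, 0.032, 0.074], [276.0, 143.0]), (0.27, [0.467, -0.243, 0.075], [369.0, 204.0])]
knob_nr_bar []
knob_fr_bar [(0.6, [0.636, -0.243, 0.075], [368.0, 147.0])]
scene
foot0_mid [(0.73, [0.355, 0.124, 0.031], [262.0, 177.0]), (0.6, [0.64, 0.335, 0.03], [325.0, 229.0]), (0.57, [0.358, 0.273, 0.03], [302.0, 179.0]), (0.54, [0.582, 0.216, 0.027], [287.0, 217.0]), (0.54, [0.217, 0.277, 0.034], [303.0, 159.0])]
pocket_nl [(0.66, [0.501, -0.057, 0.046], [208.0, 195.0])]
pocket_nr [(0.83, [0.506, -0.16, 0.05], [178.0, 194.0])]
pocket_fl [(0.98, [0.606, -0.057, 0.044], [202.0, 215.0])]
pocket_fr [(0.63, [0.604, -0.162, 0.045], [170.0, 213.0]), (0.52, [0.402, 0.475, 0.0], [358.0, 194.0])]
mark_nl [(0.61, [0.474, 0.027, 0.075], [232.0, 185.0]), (0.56, [0.454, -0.053, 0.049], [211.0, 187.0])]
mark_fr [(0.83, [0.657, -0.165, 0.044], [165.0, 224.0])]
knob_nl_bar [(0.65, [0.473, 0.025, 0.078], [232.0, 184.0])]
knob_fl_bar [(0.61, [0.642, 0.028, 0.075], [226.0, 215.0])]
knob_nr_bar [(0.51, [0.469, -0.236, 0.079], [157.0, 181.0])]
knob_fr_bar [(0.46, [0.634, -0.243, 0.077], [141.0, 210.0])]
```

View pics/topz.png

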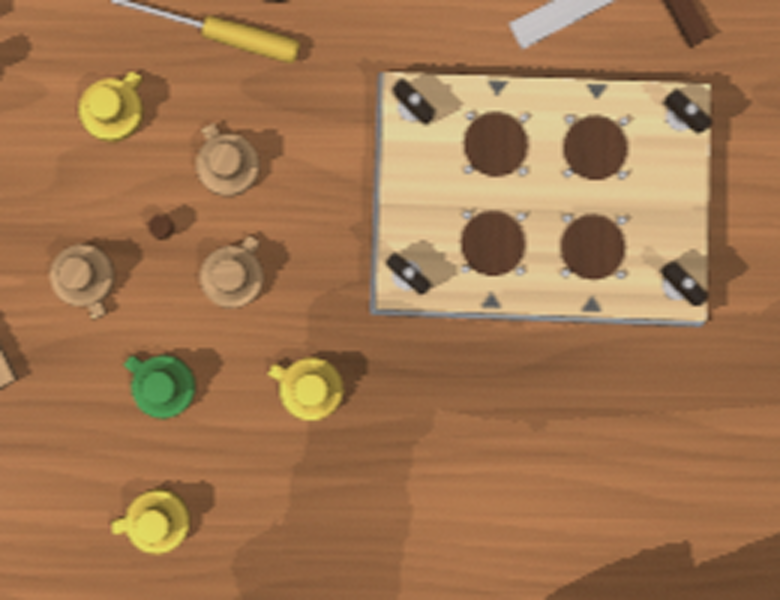

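Run:
```python
from h import *
for n in ("top","scene"):
    c=camera(n); im=c['img'].astype(int)
    # dark brown discs
    m=((im.sum(2)<240)&(im[:,:,0]>im[:,:,2]+15)).astype(np.uint8)
    nn,lab,stt,cen=cv2.connectedComponentsWithStats(m)
    for i in range(1,nn):
        if stt[i,4]>60:
            p=unproj(c,*cen[i],0.047)
            if .4<p[0]<.7 and -.25<p[1]<.05: print(n,stt[i].tolist(),np.round(cen[i],1),np.round(p,4))
    if n=="top":
        for nm,nk,di,toe in (("A",(228,155),(226,164),(208,129)),("B",(80,272),(81,274),(97,312)),("C",(231,273),(231,276),(252,241))):
            f=lambda q,z:unproj(c,140+(q[0]+.5)/3-.5,110+(q[1]+.5)/3-.5,z)
            a,b,t=f(nk,.06),f(di,.022),f(toe,.012); d=t-(a+b)/2
            print(nm,np.round(a,4),np.round(b,4),np.round(t,4),'head',round(float(np.arctan2(d[1],d[0])),3),'r',np.hypot(d[0],d[1]).round(3))
    save(c,n+"z2.png",(120,140,350,250) if n=="scene" else (150,130,250,230),3 if n=="scene" else 6)
```

```text
top [270, 131, 101, 6, 249] [322.7 133.9] [ 0.6793 -0.1117  0.047 ]
top [295, 148, 20, 20, 324] [304.7 157.6] [ 0.6061 -0.0577  0.047 ]
top [328, 149, 21, 21, 326] [337.9 158.9] [ 0.6037 -0.1579  0.047 ]
top [294, 181, 21, 21, 333] [303.8 190.8] [ 0.5059 -0.0556  0.047 ]
top [328, 182, 20, 21, 332] [337.2 192. ] [ 0.5037 -0.156   0.047 ]
A [0.5894 0.2096 0.06  ] [0.5851 0.2144 0.022 ] [0.6224 0.2345 0.012 ] head 0.57 r 0.042
B [0.4706 0.354  0.06  ] [0.4704 0.3597 0.022 ] [0.4323 0.344  0.012 ] head -2.819 r 0.04
C [0.4718 0.2043 0.06  ] [0.4706 0.2071 0.022 ] [0.5073 0.187  0.012 ] head -0.477 r 0.041
scene [171, 191, 16, 8, 106] [178.4 194.4] [ 0.5033 -0.1577  0.047 ]
scene [199, 192, 17, 9, 112] [207.  195.7] [ 0.5055 -0.0576  0.047 ]
scene [162, 208, 18, 10, 133] [170.6 212.3] [ 0.6032 -0.16    0.047 ]
scene [193, 209, 18, 10, 139] [201.1 213.6] [ 0.6041 -0.0599  0.047 ]
```

View pics/scenez2.png

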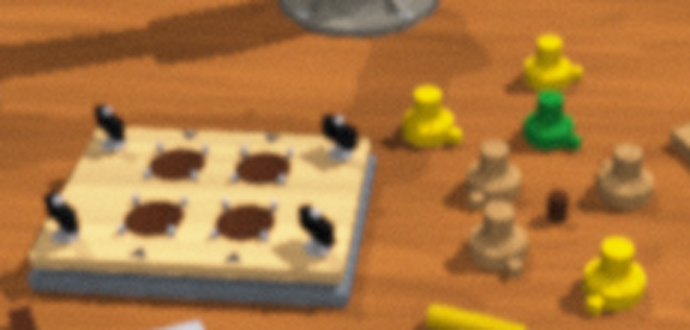

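View pics/topz2.png

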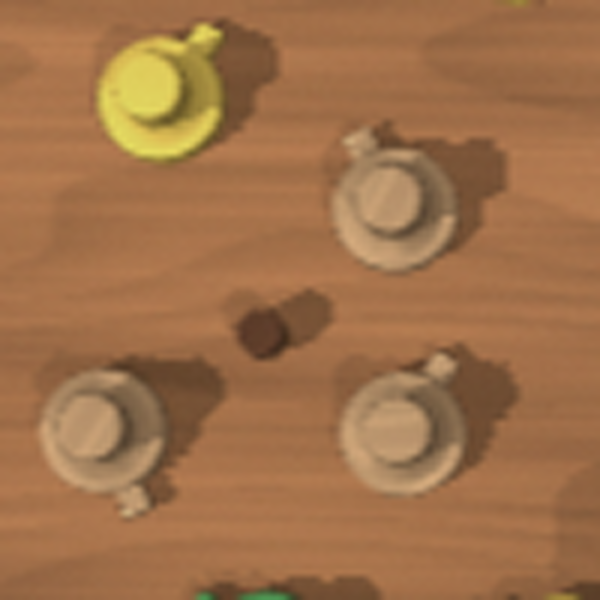

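Feet A (215,163), B (165,201), C (217,202); toes at about +0.45, −2.80, −0.51 rad. Hover over A and refine with the wrist camera.

Run:
```python
from h import *
c=camera("top")
f=lambda q,z:unproj(c,150+(q[0]+.5)/6-.5,130+(q[1]+.5)/6-.5,z)
for nm,nk,di,toe in (("A",(390,200),(395,208),(358,132)),("B",(91,427),(104,430),(132,510)),("C",(402,432),(404,434),(447,358))):
    a,b,t=f(nk,.06),f(di,.022),f(toe,.012); d=t-(a+b)/2
    print(nm,np.round(a,4),np.round(b,4),'head',round(float(np.arctan2(d[1],d[0])),3),'r',np.hypot(d[0],d[1]).round(3))
st(); go([.585,.213,.16],.47)
```

```text
A [0.5846 0.2127 0.06  ] [0.5854 0.2132 0.022 ] head 0.473 r 0.046
B [0.4693 0.3586 0.06  ] [0.4697 0.3589 0.022 ] head -2.815 r 0.042
C [0.469  0.2045 0.06  ] [0.4699 0.2063 0.022 ] head -0.454 r 0.045
t 1.55 tcp [0.1551, -0.657, 0.2313] jaw -1.339 tilt [0.0, 0.0] gap 0.0854 F [-0.5, -0.5, 1.0] M [0.02, 0.01, 0.05] q [1.23, 0.48, 0.02, 1.56, -0.01, 1.11, -0.08]
w [1.333, -0.0, -0.0] t [0.0713, 0.6183, -0.7479] dist 0.973
```

Request:
move_arm --steps '[[[-0.9,0,0,0.0,0.418,-0.268,0],[-0.9,0,0,0.0,0.418,-0.268,0],[-0.9,0,0,0.0,0.418,-0.268,0],[-0.9,0,0,0.0,0.418,-0.268,0],[-0.9,0,0,0.0,0.418,-0.268,0],[-0.9,0,0,0.0,0.418,-0.268,0],[-0.9,0,0,0.0,0.418,-0.268,0],[-0.9,0,0,0.0,0.418,-0.268,0],[-1.81,0,0,0.05,0.618,-0.748,0],[-1.81,0,0,0.05,0.618,-0.748,0],[-1.81,0,0,0.05,0.618,-0.748,0],[-1.81,0,0,0.05,0.618,-0.748,0],[-1.81,0,0,0.05,0.618,-0.748,0],[-1.81,0,0,0.05,0.618,-0.748,0],[-1.81,0,0,0.05,0.618,-0.748,0],[-1.81,0,0,0.05,0.618,-0.748,0],[-1.81,0,0,0.05,0.618,-0.748,0],[-1.81,0,0,0.05,0.618,-0.748,0],[-1.81,0,0,0.05,0.618,-0.748,0],[-1.81,0,0,0.05,0.618,-0.748,0]]]' --squeeze 60

```text
time_s: 4.05
tool_pos: [0.5852, 0.2109, 0.1814]
tcp_rot: [[0.0, -0.451, 0.892], [-0.001, 0.892, 0.451], [-1.0, -0.001, -0.0]]
wrist_force: [-0.3, 0.8, -0.8]
finger_gap: 0.0856
```

```bash
cat >> h.py <<'E'
def near(label,c,k=6):
    return [(round(d['p'],2),np.round(c2w(c,d['xyz']),4).tolist(),np.round(proj(c,c2w(c,d['xyz']))).tolist()) for d in tip_of(label,c)][:k]
E
python3 - <<'E'
from h import *
st(); go([.585,.213,.16],.47)
c=camera("wrist"); save(c,"w1.png"); print(near("foot0_mid",c))
print(proj(c,[.5846,.2127,.06]),np.round(c['cam_to_world'],3).tolist())
E
```

```text
t 4.05 tcp [0.5852, 0.2109, 0.1814] jaw 0.468 tilt [0.0, -0.001] gap 0.0856 F [-0.3, 0.8, -0.8] M [0.0, 0.0, -0.02] q [0.02, 0.52, -0.64, 1.7, 0.35, 1.04, -0.27]
w [-0.002, -0.0, 0.001] t [0.0214, 0.002, 0.0008] dist 0.022
[(0.85, [0.3597, 0.1235, 0.026], [41.0, 151.0]), (0.82, [0.3577, 0.275, 0.0299], [72.0, 6.0]), (0.64, [0.5829, 0.216, 0.0299], [260.0, 167.0]), (0.57, [0.6424, 0.3325, 0.0302], [364.0, 94.0])]
[260.17717926 178.35155285] [[0.893, -0.427, -0.141, 0.549], [0.45, 0.848, 0.281, 0.282], [-0.0, -0.314, 0.949, 0.322], [0.0, 0.0, 0.0, 1.0]]
```

View pics/w1.png

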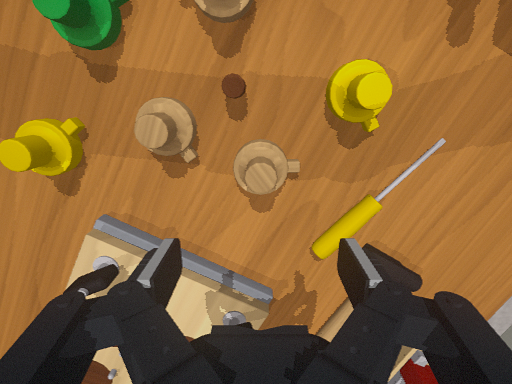

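Neck top at (260,178), as predicted; toe points right along the jaw axis. Grasp.

Request:
move_arm --steps '[[[0,0,0,0.06,0.002,0.0005,0],[0,0,0,0.11,0.002,0.0005,0],[0,0,0,0.15,0.002,0.0005,0],[0,0,0,0.15,0.002,0.0005,0],[0,0,0,0.15,0.002,0.0005,0.6],[0,0,0,0.15,0.002,0.0005,1],[0,0,0,0.15,0.002,0.0005,1],[0,0,0,0.15,0.002,0.0005,1],[0,0,0,0.15,0.002,0.0005,1],[0,0,0,0.15,0.002,0.0005,1],[0,0,0,0.12,0.002,0.0005,1],[0,0,0,0.07,0.002,0.0005,1],[0,0,0,0.07,0.002,0.0005,1]]]' --squeeze 80

```text
time_s: 5.78
tool_pos: [0.5873, 0.2151, 0.1163]
tcp_rot: [[0.008, -0.452, 0.892], [0.003, 0.892, 0.452], [-1.0, -0.001, 0.008]]
wrist_force: [-0.2, 0.5, -0.8]
finger_gap: 0.0319
```

Run:
```python
from h import *
st(); go([.555,.06,.13],-.022); go([.6035,-.159,.11],-.022)
c=camera("wrist"); save(c,"w2.png")
```

```text
t 5.78 tcp [0.5873, 0.2151, 0.1163] jaw 0.469 tilt [0.008, 0.003] gap 0.0319 F [-0.2, 0.5, -0.8] M [0.06, 0.01, 0.05] q [-0.01, 0.59, -0.61, 1.75, 0.41, 0.92, -0.32]
w [0.491, 0.009, -0.001] t [-0.0144, -0.1238, -0.0988] dist 0.159
w [0.491, 0.009, -0.001] t [0.0054, -0.341, -0.1546] dist 0.374
```

View pics/w2.png

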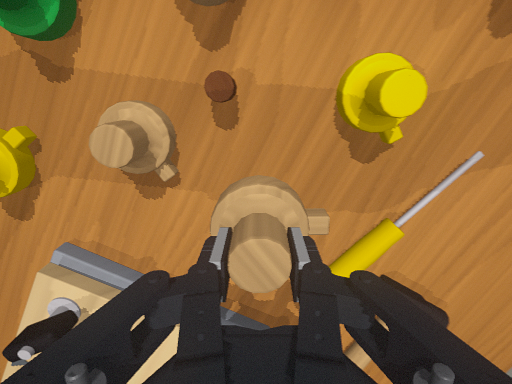

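Request:
move_arm --steps '[[[0.2,0,0,-0.018,-0.06,-0.05,1],[0.491,0.009,0,-0.018,-0.341,-0.154,1],[0.491,0.009,0,-0.018,-0.341,-0.154,1],[0.491,0.009,0,-0.018,-0.341,-0.154,1],[0.491,0.009,0,-0.018,-0.341,-0.154,1],[0.491,0.009,0,-0.018,-0.341,-0.154,1],[0.491,0.009,0,-0.018,-0.341,-0.154,1],[0.491,0.009,0,-0.018,-0.341,-0.154,1],[0.491,0.009,0,0.01,-0.341,-0.154,1],[0.491,0.009,0,0.01,-0.341,-0.154,1],[0.491,0.009,0,0.01,-0.341,-0.154,1]]]'

```text
time_s: 7.2
tool_pos: [0.6029, -0.1582, 0.1042]
tcp_rot: [[-0.004, 0.02, 1.0], [-0.001, 1.0, -0.02], [-1.0, -0.001, -0.004]]
wrist_force: [0.2, -0.8, -1.1]
finger_gap: 0.0319
```

Run:
```python
from h import *
st(); go([.6035,-.159,.079],-.022)
c=camera("wrist"); save(c,"w3.png"); 
for p in [(.605,-.0588,.047),(.6035,-.159,.047),(.5057,-.0566,.047),(.5035,-.157,.047)]: print(proj(c,p).round(1))
```

```text
t 7.2 tcp [0.6029, -0.1582, 0.1042] jaw -0.02 tilt [-0.004, -0.001] gap 0.0319 F [0.2, -0.8, -1.1] M [-0.01, 0.0, -0.04] q [0.48, 0.57, -0.44, 1.76, 0.31, 0.88, -0.12]
w [0.002, -0.004, 0.001] t [0.0252, -0.0008, 0.0007] dist 0.025
[259.8  65.7]
[260.6 204.8]
[111.7  65.7]
[133.4 204.8]
```

View pics/w3.png

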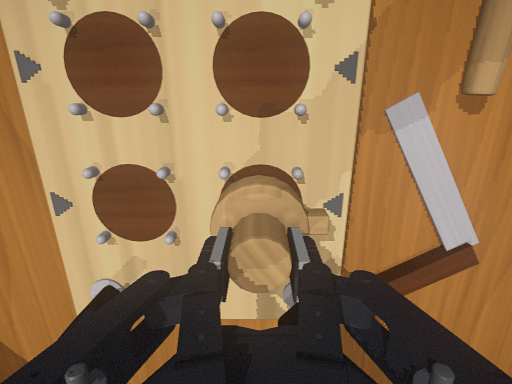

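Pockets line up with predictions within ~1 mm. Lower.

Request:
move_arm --steps '[[[0.002,-0.004,0,0.01,-0.0008,0.001,1],[0.002,-0.004,0,0.018,-0.0008,0.001,1],[0.002,-0.004,0,0.023,-0.0008,0.001,1],[0.002,-0.004,0,0.026,-0.0008,0.001,1],[0.002,-0.004,0,0.026,-0.0008,0.001,1]]]'

```text
time_s: 7.88
tool_pos: [0.6039, -0.1595, 0.0793]
tcp_rot: [[0.0, 0.023, 1.0], [-0.002, 1.0, -0.023], [-1.0, -0.002, 0.0]]
wrist_force: [-2.7, -0.5, 6.5]
finger_gap: 0.0319
```

Run:
```python
from h import *
st()
c=camera("wrist"); save(c,"w4.png",(130,130,420,340),2.7); 
c=camera("scene"); save(c,"s4.png",(120,160,260,250),5);
```

```text
t 7.88 tcp [0.6039, -0.1595, 0.0793] jaw -0.023 tilt [0.0, -0.002] gap 0.0319 F [-2.7, -0.5, 6.5] M [0.09, 0.78, -0.02] q [0.47, 0.61, -0.43, 1.78, 0.33, 0.83, -0.14]
```

View pics/w4.png

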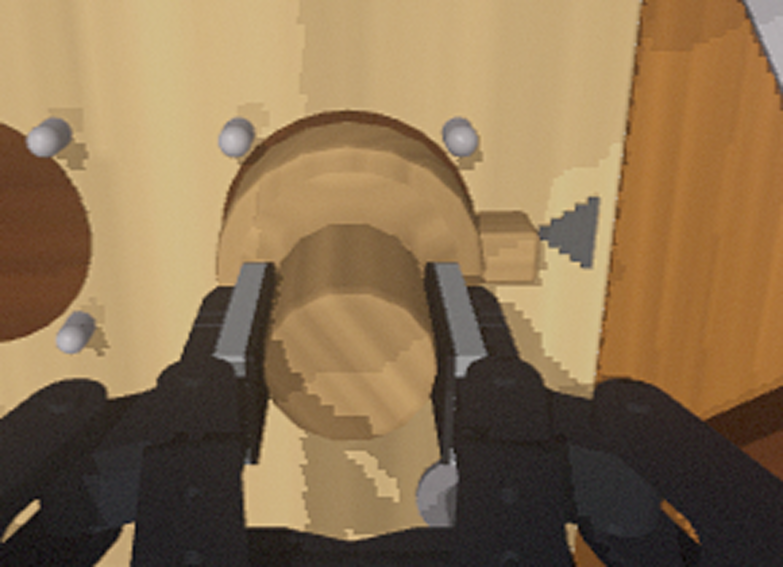

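View pics/s4.png

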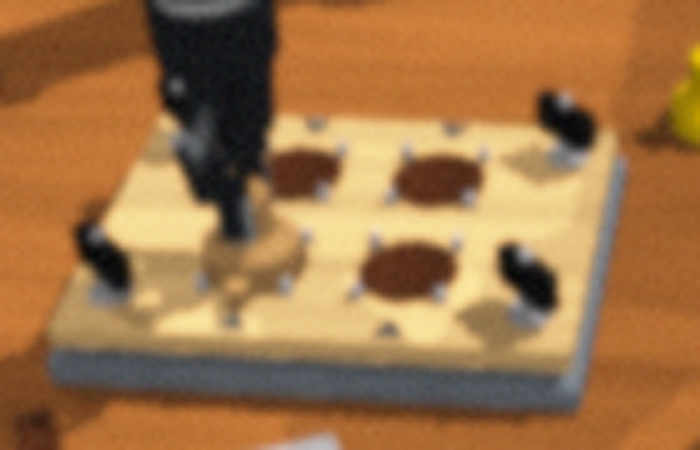

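Request:
move_arm --steps '[[[0,0,0,0,0,0,0],[0,0,0,0,0,0,0],[0,0,0,0,0,0,0],[0,0,0,-0.05,0,0,0],[0,0,0,-0.09,0,0,0],[0.447,0,0,-0.09,0.362,-0.143,0],[0.447,0,0,-0.09,0.362,-0.143,0],[0.447,0,0,-0.09,0.362,-0.143,0],[0.447,0,0,-0.09,0.362,-0.143,0],[0.447,0,0,-0.09,0.362,-0.143,0],[0.447,0,0,-0.09,0.362,-0.143,0],[0.447,0,0,-0.09,0.362,-0.143,0],[0.447,0,0,-0.09,0.362,-0.143,0],[0.447,0,0,-0.09,0.362,-0.143,0],[0.447,0,0,-0.09,0.362,-0.143,0]]]'

```text
time_s: 9.85
tool_pos: [0.47, 0.2039, 0.1685]
tcp_rot: [[0.0, 0.456, 0.89], [-0.002, 0.89, -0.456], [-1.0, -0.002, 0.001]]
wrist_force: [0.7, -0.1, 1.0]
finger_gap: 0.0853
```

Run:
```python
from h import *
st()
c=camera("wrist"); save(c,"w5.png"); print(proj(c,[.4695,.2055,.06]),near("foot0_mid",c))
c=camera("scene"); save(c,"s5.png",(120,140,350,250),3);
```

```text
t 9.85 tcp [0.47, 0.2039, 0.1685] jaw -0.473 tilt [0.0, -0.002] gap 0.0853 F [0.7, -0.1, 1.0] M [-0.02, -0.02, -0.01] q [-0.09, 0.33, -0.52, 1.97, 0.21, 0.89, -1.2]
[257.80391734 182.53940422] [(0.96, [0.2176, 0.2813, 0.025], [31.0, 213.0]), (0.87, [0.3564, 0.2773, 0.0267], [132.0, 162.0]), (0.77, [0.3576, 0.1222, 0.0278], [208.0, 273.0])]
```

View pics/w5.png

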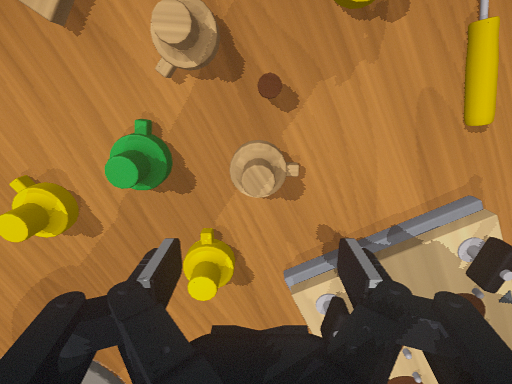

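View pics/s5.png

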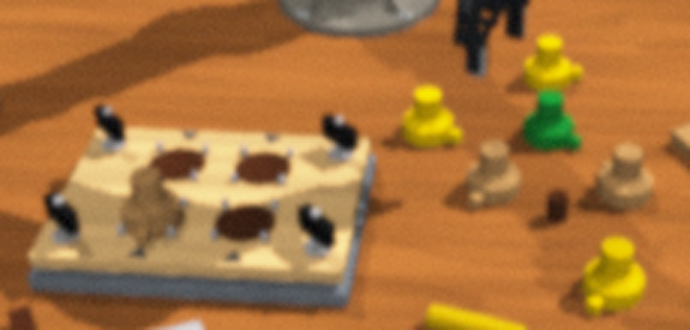

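Foot A stands in fr. C's neck top is at (258.5,180), toe right along the jaw. Grasp.

Request:
move_arm --steps '[[[0,0,0,0.06,0.0036,-0.0005,0],[0,0,0,0.1,0.0036,-0.0005,0],[0,0,0,0.1375,0.0036,-0.0005,0],[0,0,0,0.1375,0.0036,-0.0005,0],[0,0,0,0.1375,0.0036,-0.0005,0.6],[0,0,0,0.1375,0.0036,-0.0005,1],[0,0,0,0.1375,0.0036,-0.0005,1],[0,0,0,0.1375,0.0036,-0.0005,1],[0,0,0,0.1375,0.0036,-0.0005,1],[0,0,0,0.1375,0.0036,-0.0005,1],[0,0,0,0.1,0.0036,-0.0005,1],[0,0,0,0.038,0.0036,-0.0005,1],[0,0,0,0.038,0.0036,-0.0005,1]]]'

```text
time_s: 11.62
tool_pos: [0.4737, 0.2099, 0.1354]
tcp_rot: [[0.009, 0.455, 0.891], [0.002, 0.891, -0.455], [-1.0, 0.006, 0.007]]
wrist_force: [-0.1, 0.3, -2.0]
finger_gap: 0.0319
```

Run:
```python
from h import *
st(); go([.545,.06,.135],-.022); go([.605,-.0585,.11],-.022)
c=camera("wrist"); save(c,"w6.png")
```

```text
t 11.62 tcp [0.4737, 0.2099, 0.1354] jaw -0.472 tilt [0.009, 0.002] gap 0.0319 F [-0.1, 0.3, -2.0] M [0.07, -0.08, 0.02] q [-0.11, 0.38, -0.52, 2.0, 0.26, 0.82, -1.25]
w [-0.45, 0.008, -0.004] t [0.0007, -0.1012, 0.1316] dist 0.166
w [-0.45, 0.008, -0.004] t [0.026, -0.1796, 0.2387] dist 0.3
```

View pics/w6.png

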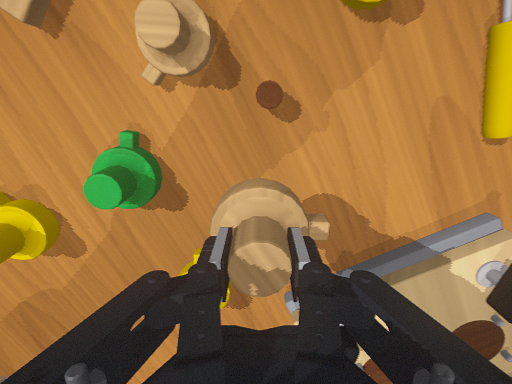

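Request:
move_arm --steps '[[[-0.45,0.008,-0.004,0,-0.101,0.132,1],[-0.45,0.008,-0.004,0,-0.101,0.132,1],[-0.45,0.008,-0.004,0,-0.18,0.239,1],[-0.45,0.008,-0.004,0,-0.18,0.239,1],[-0.45,0.008,-0.004,0,-0.18,0.239,1],[-0.45,0.008,-0.004,0.0,-0.18,0.239,1],[-0.45,0.008,-0.004,0.031,-0.18,0.239,1],[-0.45,0.008,-0.004,0.031,-0.18,0.239,1],[-0.45,0.008,-0.004,0.031,-0.18,0.239,1]]]'

```text
time_s: 12.8
tool_pos: [0.603, -0.0595, 0.1026]
tcp_rot: [[-0.004, 0.021, 1.0], [-0.002, 1.0, -0.021], [-1.0, -0.002, -0.004]]
wrist_force: [-0.1, 0.2, -1.4]
finger_gap: 0.032
```

Run:
```python
from h import *
st(); go([.6055,-.0585,.079],-.022)
c=camera("wrist"); save(c,"w7.png",(130,100,420,340),2.5); 
for p in [(.605,-.0588,.047),(.6035,-.159,.047),(.5057,-.0566,.047),(.5035,-.157,.047)]: print(proj(c,p).round(1))
```

```text
t 12.8 tcp [0.603, -0.0595, 0.1026] jaw -0.021 tilt [-0.004, -0.002] gap 0.032 F [-0.1, 0.2, -1.4] M [0.01, -0.01, 0.02] q [0.37, 0.56, -0.5, 1.8, 0.35, 0.87, -0.32]
w [0.001, -0.004, 0.002] t [0.0236, 0.0011, 0.0026] dist 0.024
[262.4 203.7]
[262.8 307.9]
[134.9 203.5]
[151.1 307.7]
```

View pics/w7.png

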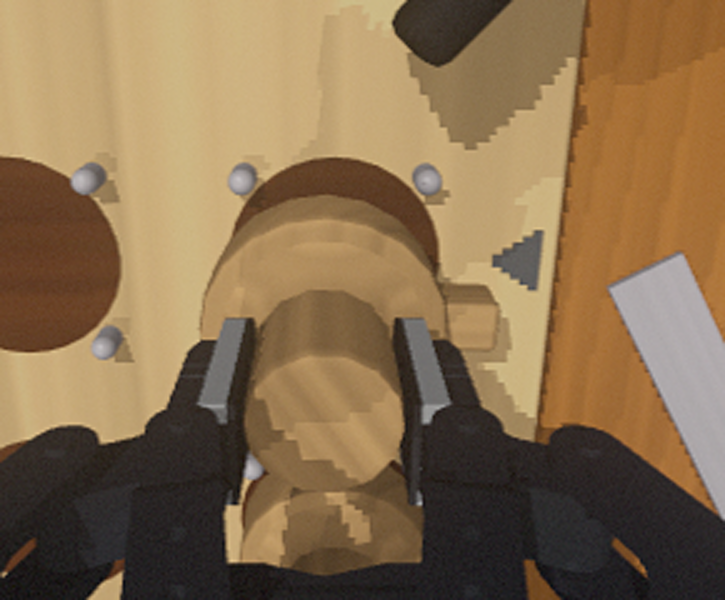

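Request:
move_arm --steps '[[[0.001,-0.004,0.002,0.008,0.001,0.003,1],[0.001,-0.004,0.002,0.016,0.001,0.003,1],[0.001,-0.004,0.002,0.021,0.001,0.003,1],[0.001,-0.004,0.002,0.024,0.001,0.003,1],[0.001,-0.004,0.002,0.024,0.001,0.003,1]]]'

```text
time_s: 13.48
tool_pos: [0.6065, -0.0587, 0.0791]
tcp_rot: [[0.001, 0.022, 1.0], [0.0, 1.0, -0.022], [-1.0, 0.0, 0.001]]
wrist_force: [0.4, 0.1, -2.1]
finger_gap: 0.0316
```

Run:
```python
from h import *
st()
c=camera("wrist"); save(c,"w8.png",(130,100,420,340),2.5);
```

```text
t 13.47 tcp [0.6065, -0.0587, 0.0791] jaw -0.022 tilt [0.001, 0.0] gap 0.0316 F [0.4, 0.1, -2.1] M [0.05, 0.03, -0.06] q [0.36, 0.6, -0.49, 1.81, 0.37, 0.82, -0.34]
```

View pics/w8.png

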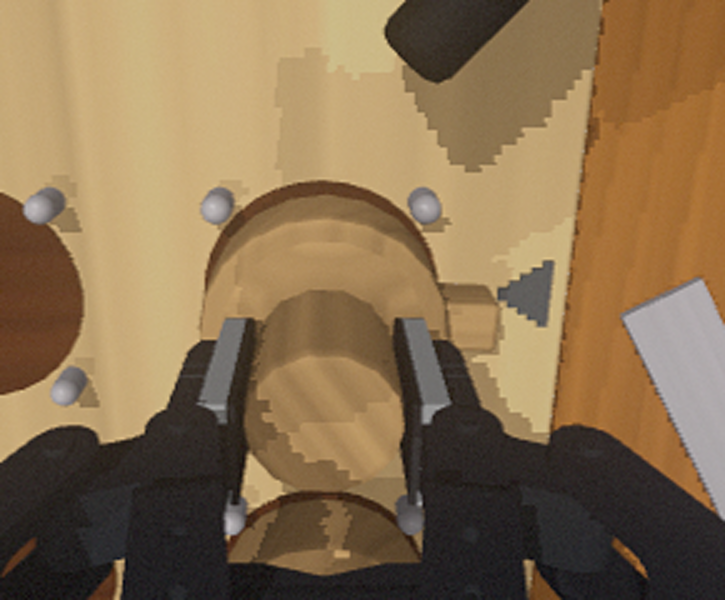

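Request:
move_arm --steps '[[[-0.05,0,0,0.002,0,-0.0005,1],[-0.05,0,0,0.003,0,-0.0005,1],[-0.05,0,0,0.003,0,-0.0005,1],[-0.05,0,0,0.002,0,-0.0005,0],[-0.05,0,0,0.002,0,-0.0005,0],[-0.05,0,0,0.002,0,-0.0005,0],[-0.05,0,0,-0.05,0,0,0],[-0.05,0,0,-0.09,0,0,0],[-0.349,0,0,-0.09,0.4145,-0.146,0],[-0.349,0,0,-0.09,0.4145,-0.146,0],[-0.349,0,0,-0.09,0.4145,-0.146,0],[-0.349,0,0,-0.09,0.4145,-0.146,0],[-0.349,0,0,-0.09,0.4145,-0.146,0],[-0.349,0,0,-0.09,0.4145,-0.146,0],[-0.349,0,0,-0.09,0.4145,-0.146,0],[-0.349,0,0,-0.09,0.4145,-0.146,0],[-0.349,0,0,-0.09,0.4145,-0.146,0],[-0.349,0,0,-0.09,0.4145,-0.146,0],[-0.349,0,0,-0.09,0.4145,-0.146,0]]]'

```text
time_s: 15.9
tool_pos: [0.4706, 0.3573, 0.169]
tcp_rot: [[0.001, -0.319, 0.948], [-0.001, 0.948, 0.319], [-1.0, -0.001, 0.001]]
wrist_force: [-0.1, 0.6, -0.5]
finger_gap: 0.085
```

Run:
```python
from h import *
st()
c=camera("wrist"); save(c,"w9.png"); print(proj(c,[.4695,.3587,.06]),near("foot0_mid",c)); go([.4695,.3587,.17],.327)
c=camera("top"); save(c,"t9.png",(140,110,400,310),3);
```

```text
t 15.9 tcp [0.4706, 0.3573, 0.169] jaw 0.324 tilt [0.001, -0.001] gap 0.085 F [-0.1, 0.6, -0.5] M [-0.01, 0.04, -0.01] q [-0.22, 0.5, -0.7, 1.79, 0.38, 1.0, -0.75]
[258.94425308 182.15470608] [(0.84, [0.2197, 0.2776, 0.033], [10.0, 172.0]), (0.69, [0.357, 0.2767, 0.0285], [141.0, 210.0]), (0.57, [0.3983, 0.4703, -0.001], [228.0, 45.0])]
w [-0.002, 0.001, 0.001] t [-0.0009, 0.0011, -0.0006] dist 0.002
```

View pics/w9.png

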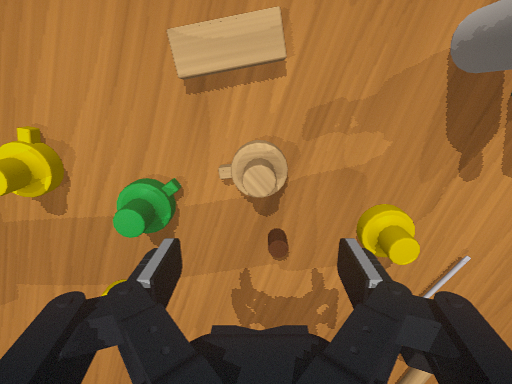

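View pics/t9.png

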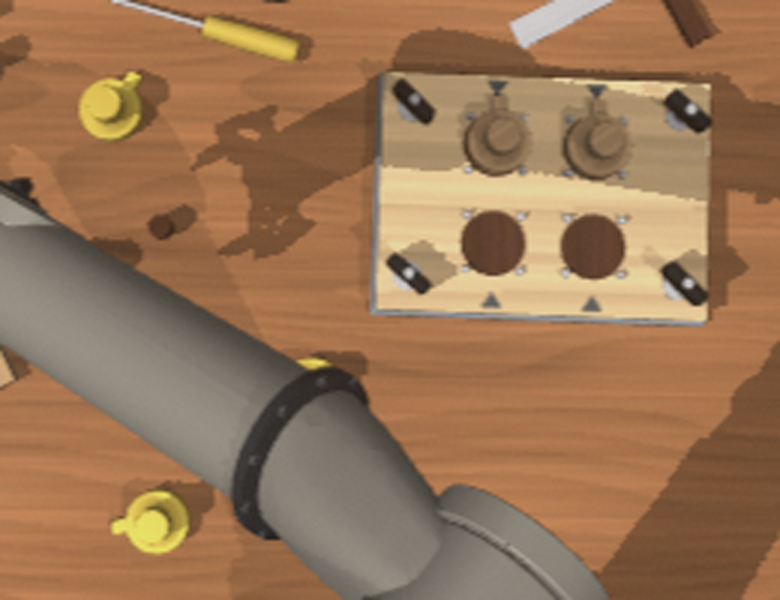

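A and C are both seated, toes at arrows. B's neck is at (260,180), toe turned ~0.08 rad off the jaw line. Grasp.

Request:
move_arm --steps '[[[-0.07,0,0,0.06,0.003,0.0005,0],[-0.07,0,0,0.1,0.003,0.0005,0],[-0.07,0,0,0.1375,0.003,0.0005,0],[-0.07,0,0,0.1375,0.003,0.0005,0],[-0.07,0,0,0.1375,0.003,0.0005,0.6],[-0.07,0,0,0.1375,0.003,0.0005,1],[-0.07,0,0,0.1375,0.003,0.0005,1],[-0.07,0,0,0.1375,0.003,0.0005,1],[-0.07,0,0,0.1375,0.003,0.0005,1],[-0.07,0,0,0.1375,0.003,0.0005,1],[-0.07,0,0,0.1,0.003,0.0005,1],[-0.07,0,0,0.038,0.003,0.0005,1],[-0.07,0,0,0.038,0.003,0.0005,1]]]'

```text
time_s: 17.68
tool_pos: [0.472, 0.3639, 0.1365]
tcp_rot: [[0.009, -0.385, 0.923], [0.006, 0.923, 0.385], [-1.0, 0.002, 0.011]]
wrist_force: [0.7, 0.2, -2.6]
finger_gap: 0.0318
```

Run:
```python
from h import *
st(); go([.545,.06,.135],-.022); go([.506,-.0565,.104],-.022)
c=camera("wrist"); save(c,"w10.png")
```

```text
t 17.68 tcp [0.472, 0.3639, 0.1365] jaw 0.395 tilt [0.009, 0.006] gap 0.0318 F [0.7, 0.2, -2.6] M [0.03, -0.0, 0.01] q [-0.24, 0.54, -0.7, 1.81, 0.43, 0.94, -0.73]
w [0.417, 0.01, -0.004] t [0.0003, -0.3086, -0.0497] dist 0.313
w [0.417, 0.01, -0.004] t [0.0303, -0.4012, -0.1309] dist 0.423
```

View pics/w10.png

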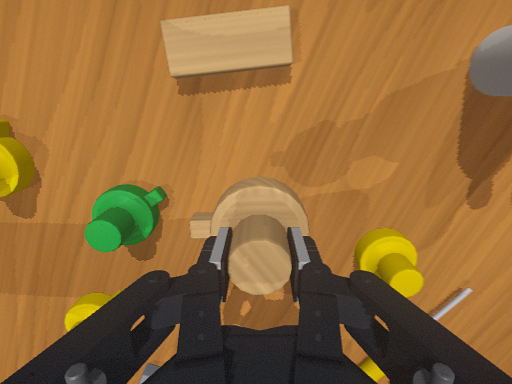

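Request:
move_arm --steps '[[[0.417,0.01,-0.004,0,-0.309,-0.05,1],[0.417,0.01,-0.004,0,-0.309,-0.05,1],[0.417,0.01,-0.004,0,-0.309,-0.05,1],[0.417,0.01,-0.004,0,-0.309,-0.05,1],[0.417,0.01,-0.004,0,-0.309,-0.05,1],[0.417,0.01,-0.004,0,-0.309,-0.05,1],[0.417,0.01,-0.004,0,-0.401,-0.131,1],[0.417,0.01,-0.004,0,-0.401,-0.131,1],[0.417,0.01,-0.004,0.0,-0.401,-0.131,1],[0.417,0.01,-0.004,0.031,-0.401,-0.131,1],[0.417,0.01,-0.004,0.031,-0.401,-0.131,1],[0.417,0.01,-0.004,0.031,-0.401,-0.131,1]]]'

```text
time_s: 19.23
tool_pos: [0.5046, -0.0571, 0.102]
tcp_rot: [[-0.004, 0.02, 1.0], [-0.003, 1.0, -0.02], [-1.0, -0.003, -0.004]]
wrist_force: [-0.7, 0.1, -1.9]
finger_gap: 0.0318
```

Run:
```python
from h import *
st(); go([.5065,-.0565,.077],-.022)
c=camera("wrist"); save(c,"w11.png",(100,100,420,340),2.5); 
for p in [(.605,-.0588,.047),(.6035,-.159,.047),(.5057,-.0566,.047),(.5035,-.157,.047)]: print(proj(c,p).round(1))
```

```text
t 19.23 tcp [0.5046, -0.0571, 0.102] jaw -0.02 tilt [-0.004, -0.003] gap 0.0318 F [-0.7, 0.1, -1.9] M [0.02, -0.01, 0.06] q [0.43, 0.43, -0.55, 2.03, 0.32, 0.76, -0.33]
w [0.002, -0.004, 0.003] t [0.025, 0.0007, 0.0019] dist 0.025
[389.6 204.5]
[373.3 308.9]
[261.2 204.2]
[260.9 308.7]
```

View pics/w11.png

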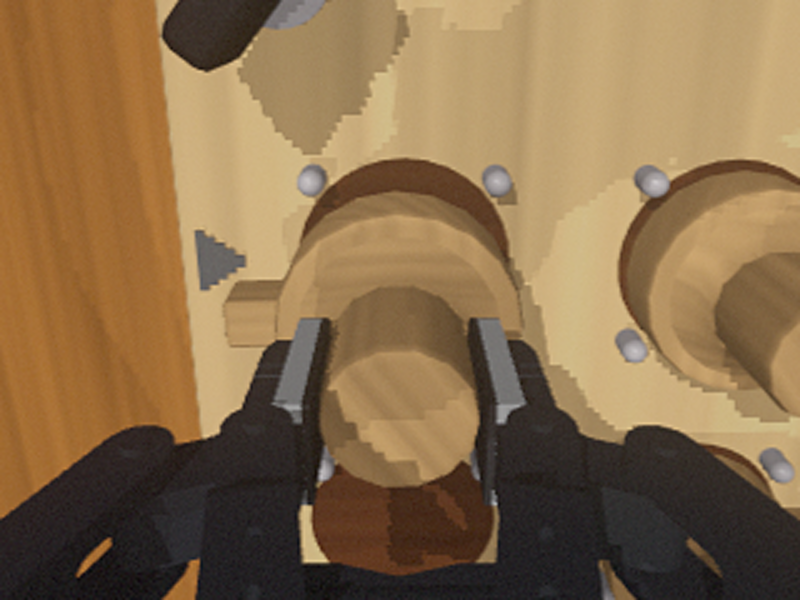

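Request:
move_arm --steps '[[[0.002,-0.004,0.003,0.008,0.0007,0.0017,1],[0.002,-0.004,0.003,0.016,0.0007,0.0017,1],[0.002,-0.004,0.003,0.021,0.0007,0.0017,1],[0.002,-0.004,0.003,0.024,0.0007,0.0017,1],[0.002,-0.004,0.003,0.026,0.0007,0.0017,1],[0.002,-0.004,0.003,0.026,0.0007,0.0017,1]]]'

```text
time_s: 20.02
tool_pos: [0.5065, -0.0565, 0.0783]
tcp_rot: [[0.001, 0.023, 1.0], [-0.001, 1.0, -0.023], [-1.0, -0.001, 0.001]]
wrist_force: [-9.8, 0.3, 23.9]
finger_gap: 0.0319
```

Run:
```python
from h import *
st()
c=camera("wrist"); save(c,"w12.png",(100,100,420,340),2.5);
```

```text
t 20.02 tcp [0.5065, -0.0565, 0.0783] jaw -0.023 tilt [0.001, -0.001] gap 0.0319 F [-9.8, 0.3, 23.9] M [0.05, 1.98, -0.09] q [0.42, 0.47, -0.53, 2.05, 0.36, 0.71, -0.36]
```

View pics/w12.png

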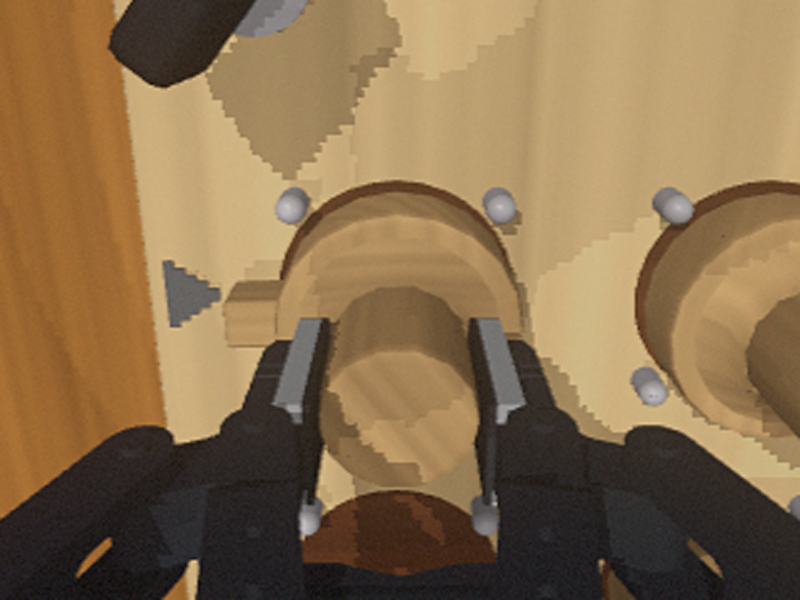

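All three seated. Release and go above the near-left knob.

Request:
move_arm --steps '[[[0,0,0,-0.0005,0,0,1],[0,0,0,-0.0005,0,0,0],[0,0,0,-0.0005,0,0,0],[0,0,0,-0.0005,0,0,0],[0,0,0,-0.05,0,0,0],[0,0,0,-0.08,0,0,0],[0.7,0,0,-0.08,0.085,-0.036,0.4],[0.7,0,0,-0.08,0.085,-0.036,0.4],[0.7,0,0,-0.08,0.085,-0.036,0.4],[0.7,0,0,-0.08,0.085,-0.036,0.4],[0.7,0,0,-0.08,0.085,-0.036,0.4],[0.7,0,0,-0.08,0.085,-0.036,0.4]]]'

```text
time_s: 21.58
tool_pos: [0.4724, 0.0294, 0.158]
tcp_rot: [[0.001, 0.659, 0.752], [-0.001, 0.752, -0.659], [-1.0, -0.001, 0.001]]
wrist_force: [-0.5, -0.5, -0.4]
finger_gap: 0.0512
```

Run:
```python
from h import *
st()
c=camera("wrist"); save(c,"w13.png"); 
print(proj(c,[.4728,.029,.077]))
print(near("knob_nl_bar",c))
c=camera("top"); save(c,"t13.png",(240,110,400,230),5); print([(p['p'],c2w(c,p['xyz']).round(4)) for l in ("knob_nl_bar",) for p in tip_of(l,c)])
c=camera("scene"); save(c,"s13.png",(120,150,270,250),5);
```

```text
t 21.57 tcp [0.4724, 0.0294, 0.158] jaw -0.72 tilt [0.001, -0.001] gap 0.0512 F [-0.5, -0.5, -0.4] M [0.05, 0.02, 0.03] q [0.24, 0.28, -0.5, 2.07, 0.18, 0.83, -1.09]
[259.48536241 193.6399268 ]
[(0.71, [0.4738, 0.0264, 0.0763], [262.0, 195.0]), (0.18, [0.6012, -0.1579, 0.0781], [496.0, 250.0])]
[(0.41, array([ 0.5055, -0.0583,  0.0454]))]
```

View pics/w13.png

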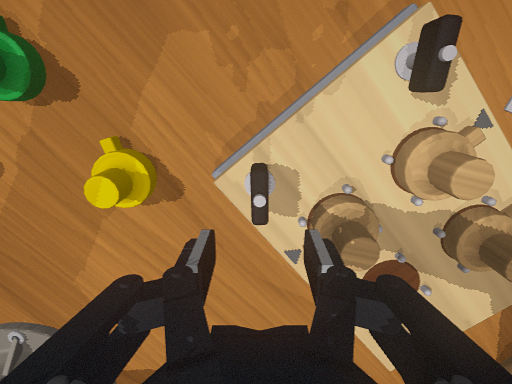

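View pics/t13.png

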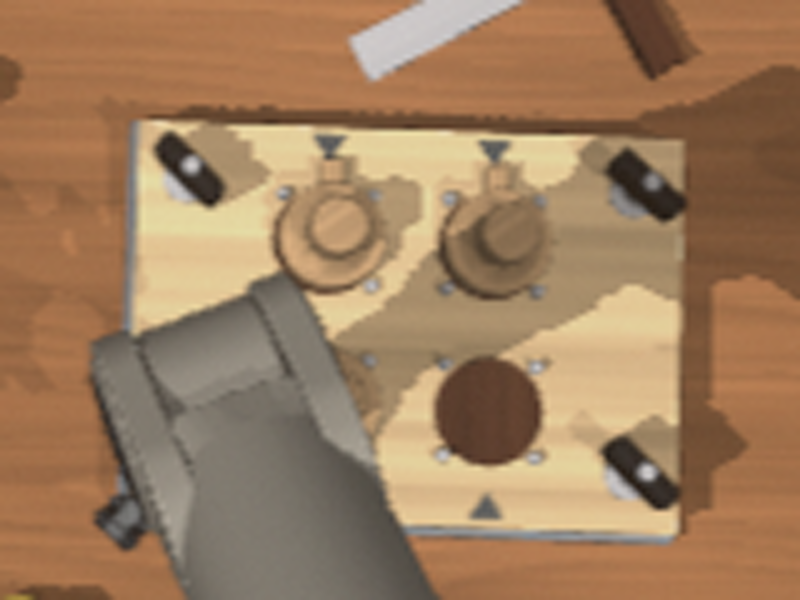

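View pics/s13.png

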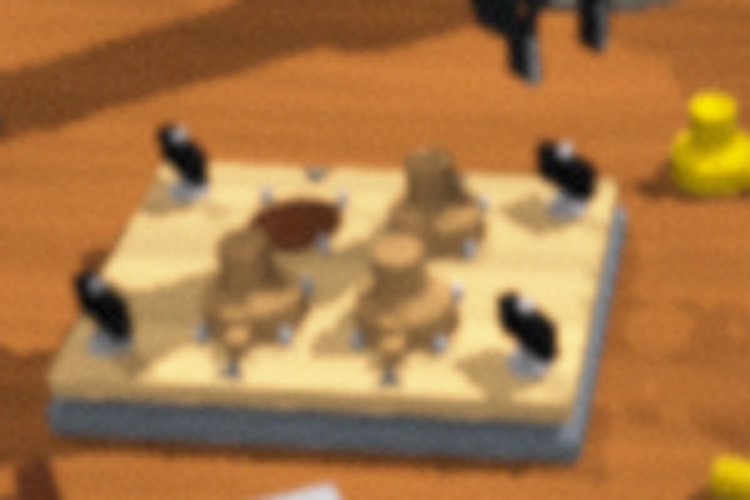

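Knob nl bar is centred (260,195) and aligned between the fingers; the feet are all seated, toes at arrows. Grip and turn the first knob.

Request:
move_arm --steps '[[[0,0,0,0.05,0,0,0.4],[0,0,0,0.098,0,0,0.4],[0,0,0,0.098,0,0,0.4],[0,0,0,0.098,0,0,1],[0,0,0,0.098,0,0,1],[0,0,0,0.098,0,0,1],[0,0,0,0.098,0,0,1]]]' --squeeze 60

```text
time_s: 22.7
tool_pos: [0.4734, 0.0301, 0.0619]
tcp_rot: [[0.004, 0.66, 0.751], [-0.001, 0.751, -0.66], [-1.0, 0.002, 0.003]]
wrist_force: [-2.7, 2.0, 6.6]
finger_gap: 0.0139
```

Run:
```python
from h import *
st()
c=camera("wrist"); save(c,"w14.png");
```

```text
t 22.7 tcp [0.4734, 0.0301, 0.0619] jaw -0.721 tilt [0.004, -0.001] gap 0.0139 F [-2.7, 2.0, 6.6] M [0.5, 0.55, -0.03] q [0.17, 0.44, -0.44, 2.14, 0.32, 0.62, -1.21]
```

View pics/w14.png

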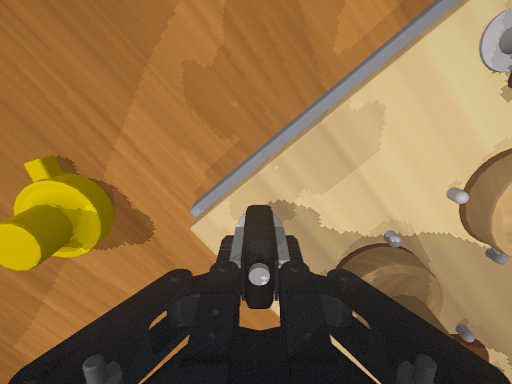

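Request:
move_arm --steps '[[[0.18,0,0,0.001,0,0,1],[0.36,0,0,0.001,0,0,1],[0.54,0,0,0.002,0,0,1],[0.72,0,0,0.002,0,0,1],[0.9,0,0,0.003,0,0,1],[1.08,0,0,0.003,0,0,1],[1.2,0,0,0.004,0,0,1],[1.2,0,0,0.004,0,0,1],[1.2,0,0,0.004,0,0,1]]]'

```text
time_s: 23.88
tool_pos: [0.4733, 0.0295, 0.0587]
tcp_rot: [[0.004, 0.94, -0.342], [-0.001, -0.342, -0.94], [-1.0, 0.004, -0.0]]
wrist_force: [-5.0, -1.9, 6.0]
finger_gap: 0.0139
```

Run:
```python
from h import *
st()
c=camera("wrist"); save(c,"w15.png"); 
c=camera("scene"); save(c,"s15.png",(120,150,270,250),5);
```

```text
t 23.88 tcp [0.4733, 0.0295, 0.0587] jaw -1.92 tilt [0.004, -0.001] gap 0.0139 F [-5.0, -1.9, 6.0] M [-1.29, 0.55, -0.11] q [-0.08, 0.41, -0.14, 2.16, 0.11, 0.57, -2.22]
```

View pics/w15.png

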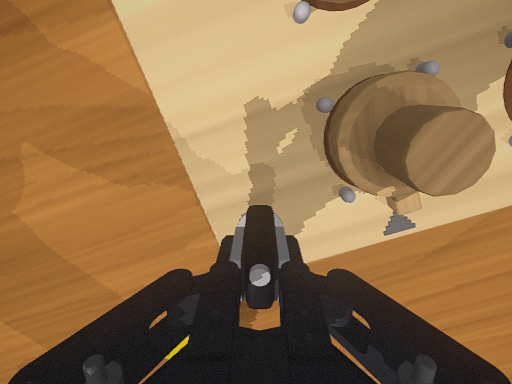

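View pics/s15.png

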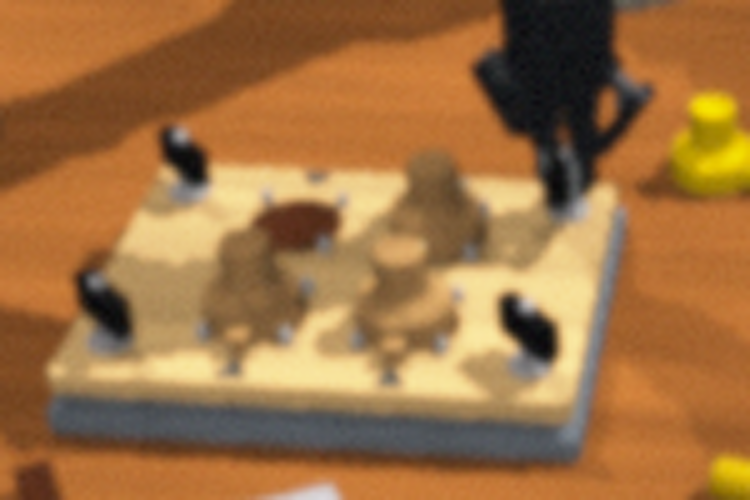

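Request:
move_arm --steps '[[[0,0,0,0,0,0,0.4],[0,0,0,0,0,0,0.4],[0,0,0,0,0,0,0.4],[0,0,0,-0.05,0,0,0.4],[0,0,0,-0.1,0,0,0.4],[-1.2,0,0,-0.095,0.2475,0.202,0.4],[-1.2,0,0,-0.095,0.2475,0.202,0.4],[-1.2,0,0,-0.095,0.2475,0.202,0.4],[-1.2,0,0,-0.095,0.2475,0.202,0.4],[-1.2,0,0,-0.095,0.2475,0.202,0.4],[-1.2,0,0,-0.095,0.2475,0.202,0.4],[-1.2,0,0,-0.095,0.2475,0.202,0.4],[-1.2,0,0,-0.095,0.2475,0.202,0.4],[-1.2,0,0,-0.095,0.2475,0.202,0.4]]]'

```text
time_s: 25.72
tool_pos: [0.6364, -0.2443, 0.1544]
tcp_rot: [[0.003, 0.66, 0.751], [-0.001, 0.751, -0.66], [-1.0, 0.002, 0.003]]
wrist_force: [0.2, -0.1, 0.1]
finger_gap: 0.051
```

Run:
```python
from h import *
st()
c=camera("wrist"); save(c,"w16.png"); 
print(proj(c,[.6368,-.2448,.077]))
print(near("knob_fr_bar",c))
c=camera("top"); save(c,"t16.png",(240,110,400,230),5)
```

```text
t 25.73 tcp [0.6364, -0.2443, 0.1544] jaw -0.721 tilt [0.003, -0.001] gap 0.051 F [0.2, -0.1, 0.1] M [-0.0, 0.02, 0.03] q [0.47, 0.57, -0.28, 1.59, 0.18, 1.0, -0.59]
[259.35480919 195.26185066]
[(0.9, [0.6336, -0.2442, 0.0766], [256.0, 197.0])]
```

View pics/w16.png

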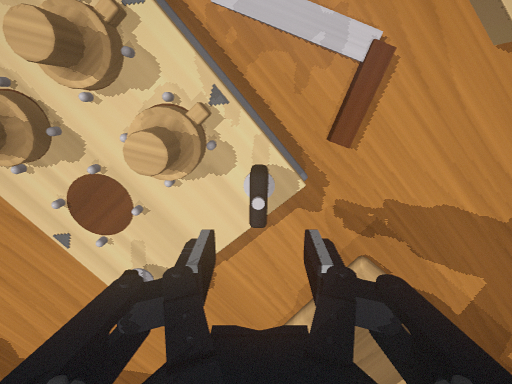

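View pics/t16.png

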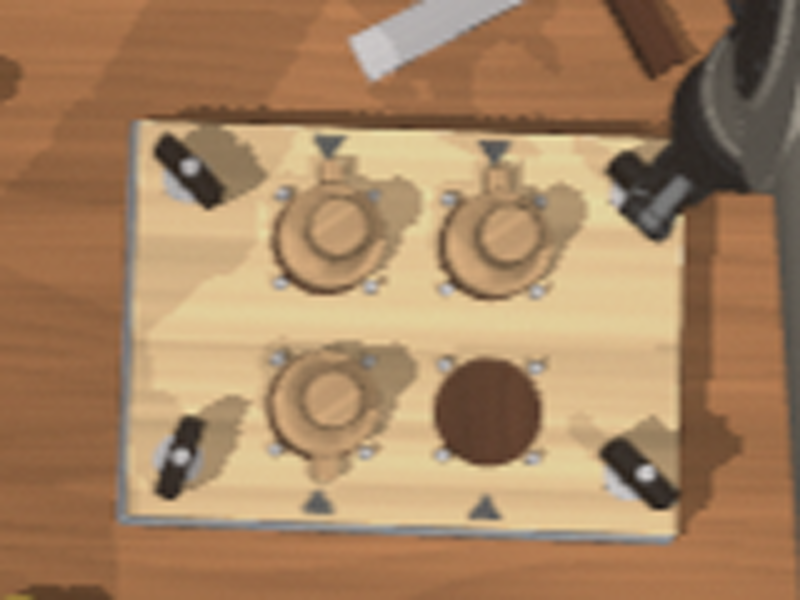

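Knob nl now stands at −0.34 rad (turned ≈1.2). Feet all fine. fr bar at (258,196), aligned; turn it.

Request:
move_arm --steps '[[[0,0,0,0.05,0,0,0.4],[0,0,0,0.0935,0,0,0.4],[0,0,0,0.0935,0,0,0.4],[0,0,0,0.0935,0,0,1],[0,0,0,0.0935,0,0,1],[0,0,0,0.0935,0,0,1],[0,0,0,0.0935,0,0,1],[0.18,0,0,0.094,0,0,1],[0.36,0,0,0.0945,0,0,1],[0.54,0,0,0.095,0,0,1],[0.72,0,0,0.0955,0,0,1],[0.9,0,0,0.096,0,0,1],[1.08,0,0,0.0965,0,0,1],[1.2,0,0,0.097,0,0,1],[1.2,0,0,0.097,0,0,1],[1.2,0,0,0.097,0,0,1]]]'

```text
time_s: 27.88
tool_pos: [0.6377, -0.2447, 0.0605]
tcp_rot: [[0.006, 0.939, -0.343], [-0.002, -0.343, -0.939], [-1.0, 0.006, -0.001]]
wrist_force: [-2.3, 0.5, 6.0]
finger_gap: 0.0138
```

Run:
```python
from h import *
st(); go([.4668,-.241,.155],-.72); go([.6368,-.2448,.155],-.72)
```

```text
t 27.88 tcp [0.6377, -0.2447, 0.0605] jaw -1.921 tilt [0.006, -0.002] gap 0.0138 F [-2.3, 0.5, 6.0] M [0.33, 0.78, -0.2] q [0.25, 0.67, 0.04, 1.66, -0.03, 0.8, -1.62]
w [-1.201, 0.003, -0.006] t [-0.0956, -0.1612, 0.055] dist 0.195
w [-1.201, 0.003, -0.006] t [-0.0945, -0.0002, 0.0003] dist 0.095
```

Request:
move_arm --steps '[[[0,0,0,0,0,0,0.4],[0,0,0,0,0,0,0.4],[0,0,0,0,0,0,0.4],[0,0,0,-0.05,0,0,0.4],[0,0,0,-0.1,0,0,0.4],[-1.2,0.003,-0.005,-0.095,-0.161,0.055,0.4],[-1.2,0.003,-0.005,-0.095,-0.161,0.055,0.4],[-1.2,0.003,-0.005,-0.095,-0.161,0.055,0.4],[-1.2,0.003,-0.005,-0.095,-0.161,0.055,0.4],[-1.2,0.003,-0.005,-0.095,-0.161,0.055,0.4],[-1.2,0.003,-0.005,-0.095,-0.161,0.055,0.4],[-1.2,0.003,-0.005,-0.095,-0.161,0.055,0.4],[-1.2,0.003,-0.005,-0.095,-0.161,0.055,0.4],[-1.2,0.003,-0.005,-0.095,-0.161,0.055,0.4]]]'

```text
time_s: 29.62
tool_pos: [0.467, -0.2411, 0.1544]
tcp_rot: [[0.001, 0.661, 0.75], [-0.0, 0.75, -0.661], [-1.0, 0.001, 0.001]]
wrist_force: [-0.4, 0.2, 0.1]
finger_gap: 0.0513
```

Run:
```python
from h import *
st()
c=camera("wrist"); save(c,"w17.png"); 
print(proj(c,[.4668,-.241,.077]))
print(near("knob_nr_bar",c))
c=camera("top"); save(c,"t17.png",(240,110,400,230),5)
```

```text
t 29.62 tcp [0.467, -0.2411, 0.1544] jaw -0.722 tilt [0.001, -0.0] gap 0.0513 F [-0.4, 0.2, 0.1] M [-0.04, -0.01, 0.01] q [0.53, 0.33, -0.21, 1.98, 0.09, 0.84, -0.45]
[258.61777696 195.24287481]
[(0.83, [0.4667, -0.24, 0.0691], [258.0, 191.0])]
```

View pics/w17.png

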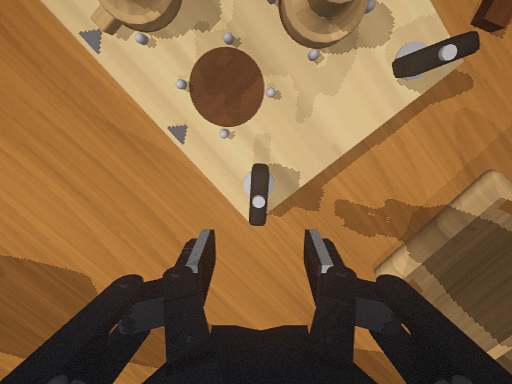

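View pics/t17.png

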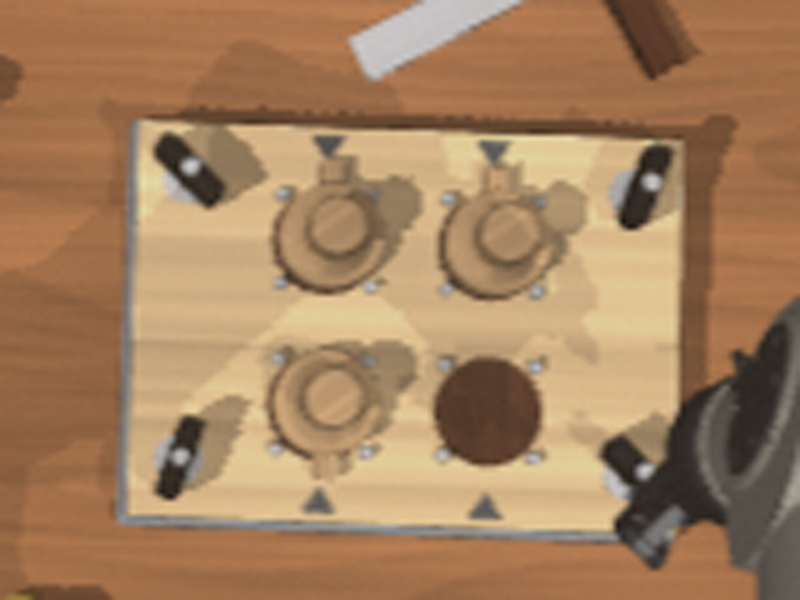

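fr turned too. nr bar centred at (258,194) and aligned; turn it.

Request:
move_arm --steps '[[[0,0,0,0.05,0,0,0.4],[0,0,0,0.094,0,0,0.4],[0,0,0,0.094,0,0,0.4],[0,0,0,0.094,0,0,1],[0,0,0,0.094,0,0,1],[0,0,0,0.094,0,0,1],[0,0,0,0.094,0,0,1],[0.18,0,0,0.0945,0,0,1],[0.36,0,0,0.095,0,0,1],[0.54,0,0,0.0955,0,0,1],[0.72,0,0,0.096,0,0,1],[0.9,0,0,0.0965,0,0,1],[1.08,0,0,0.097,0,0,1],[1.2,0,0,0.0975,0,0,1],[1.2,0,0,0.0975,0,0,1],[1.2,0,0,0.0975,0,0,1]]]'

```text
time_s: 31.78
tool_pos: [0.4671, -0.2415, 0.0588]
tcp_rot: [[0.002, 0.939, -0.345], [-0.0, -0.345, -0.939], [-1.0, 0.002, -0.001]]
wrist_force: [-5.5, 0.6, 8.4]
finger_gap: 0.0136
```

Run:
```python
from h import *
st(); go([.6428,.0252,.155],-.72)
```

```text
t 31.77 tcp [0.4671, -0.2415, 0.0588] jaw -1.923 tilt [0.002, -0.0] gap 0.0136 F [-5.5, 0.6, 8.4] M [0.5, 0.67, -0.14] q [0.26, 0.47, 0.12, 2.05, -0.1, 0.62, -1.47]
w [-1.203, 0.001, -0.002] t [-0.0959, 0.0731, -0.311] dist 0.334
```

Request:
move_arm --steps '[[[0,0,0,0,0,0,0.4],[0,0,0,0,0,0,0.4],[0,0,0,0,0,0,0.4],[0,0,0,-0.05,0,0,0.4],[0,0,0,-0.1,0,0,0.4],[0,0,0,-0.1,0,0,0.4],[-1.2,0.001,-0.002,-0.096,0.073,-0.311,0.4],[-1.2,0.001,-0.002,-0.096,0.073,-0.311,0.4],[-1.2,0.001,-0.002,-0.096,0.073,-0.311,0.4],[-1.2,0.001,-0.002,-0.096,0.073,-0.311,0.4],[-1.2,0.001,-0.002,-0.096,0.073,-0.311,0.4],[-1.2,0.001,-0.002,-0.096,0.073,-0.311,0.4],[-1.2,0.001,-0.002,-0.096,0.073,-0.311,0.4],[-1.2,0.001,-0.002,-0.096,0.073,-0.311,0.4],[-1.2,0.001,-0.002,-0.096,0.073,-0.311,0.4],[-1.2,0.001,-0.002,-0.096,0.073,-0.311,0.4]]]'

```text
time_s: 33.78
tool_pos: [0.6425, 0.025, 0.1549]
tcp_rot: [[-0.0, 0.662, 0.749], [0.0, 0.749, -0.662], [-1.0, -0.0, -0.0]]
wrist_force: [-0.0, -0.5, -0.5]
finger_gap: 0.0513
```

Run:
```python
from h import *
st()
c=camera("wrist"); save(c,"w18.png"); 
print(proj(c,[.6428,.0252,.077]))
print(near("knob_fl_bar",c))
c=camera("scene"); save(c,"s18.png",(120,150,270,250),5)
```

```text
t 33.77 tcp [0.6425, 0.025, 0.1549] jaw -0.724 tilt [-0.0, 0.0] gap 0.0513 F [-0.0, -0.5, -0.5] M [-0.01, -0.02, 0.0] q [-0.0, 0.51, -0.18, 1.7, 0.11, 0.95, -0.95]
[259.11440257 194.52162654]
[(0.25, [0.6047, -0.0608, 0.0707], [288.0, 278.0])]
```

View pics/w18.png

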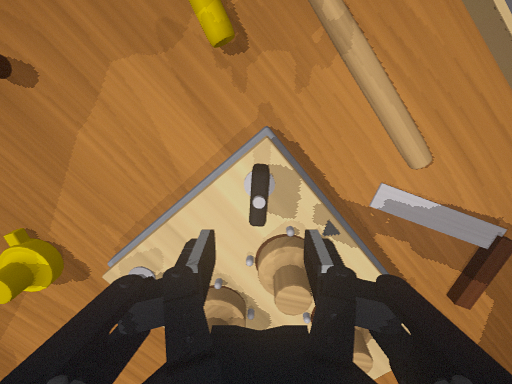

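View pics/s18.png

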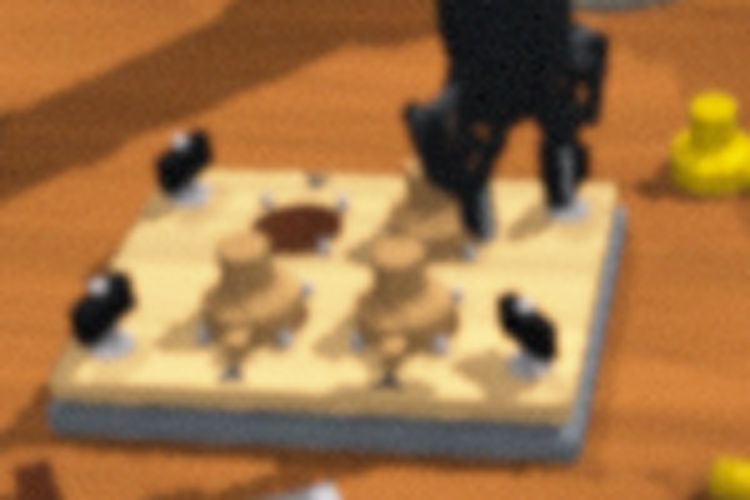

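fl bar centred (259,195), aligned. Turn it.

Request:
move_arm --steps '[[[0,0,0,0.05,0,0,0.4],[0,0,0,0.095,0,0,0.4],[0,0,0,0.095,0,0,0.4],[0,0,0,0.095,0,0,1],[0,0,0,0.095,0,0,1],[0,0,0,0.095,0,0,1],[0,0,0,0.095,0,0,1],[0.18,0,0,0.0955,0,0,1],[0.36,0,0,0.096,0,0,1],[0.54,0,0,0.0965,0,0,1],[0.72,0,0,0.097,0,0,1],[0.9,0,0,0.0975,0,0,1],[1.08,0,0,0.098,0,0,1],[1.2,0,0,0.0985,0,0,1],[1.2,0,0,0.0985,0,0,1],[1.2,0,0,0.0985,0,0,1]]]'

```text
time_s: 35.92
tool_pos: [0.6439, 0.0253, 0.0589]
tcp_rot: [[0.003, 0.938, -0.346], [0.001, -0.346, -0.938], [-1.0, 0.002, -0.002]]
wrist_force: [-1.0, -0.7, 6.9]
finger_gap: 0.014
```

Run:
```python
from h import *
st(); go([.4728,.029,.15],1.22)
```

```text
t 35.92 tcp [0.6439, 0.0253, 0.0589] jaw -1.924 tilt [0.003, 0.001] gap 0.014 F [-1.0, -0.7, 6.9] M [0.03, 0.77, -0.14] q [-0.24, 0.62, 0.14, 1.77, -0.12, 0.75, -1.96]
w [-0.002, -0.002, -0.002] t [-0.0916, -0.1616, 0.0555] dist 0.194
```

Request:
move_arm --steps '[[[0,0,0,0,0,0,0.4],[0,0,0,0,0,0,0.4],[0,0,0,0,0,0,0.4],[0,0,0,-0.05,0,0,0.4],[0,0,0,-0.1,0,0,0.4],[-1.5,0,0,-0.1,-0.161,0.0555,0.4],[-1.5,0,0,-0.1,-0.161,0.0555,0.4],[-1.5,0,0,-0.1,-0.161,0.0555,0.4],[-1.5,0,0,-0.1,-0.161,0.0555,0.4],[-1.5,0,0,-0.1,-0.161,0.0555,0.4],[-1.5,0,0,-0.1,-0.161,0.0555,0.4],[-1.5,0,0,-0.1,-0.161,0.0555,0.4],[-1.5,0,0,-0.1,-0.161,0.0555,0.4],[-1.5,0,0,-0.1,-0.161,0.0555,0.4]]]'

```text
time_s: 37.67
tool_pos: [0.4733, 0.0286, 0.1584]
tcp_rot: [[0.003, 0.413, 0.911], [0.001, 0.911, -0.413], [-1.0, 0.002, 0.002]]
wrist_force: [-1.4, -0.6, 0.9]
finger_gap: 0.0513
```

Run:
```python
from h import *
st(); go([.4728,.029,.15],1.22)
c=camera("scene"); save(c,"s19.png",(120,150,270,250),5)
c=camera("top"); save(c,"t19.png",(240,110,400,230),5)
```

```text
t 37.67 tcp [0.4733, 0.0286, 0.1584] jaw -0.426 tilt [0.003, 0.001] gap 0.0513 F [-1.4, -0.6, 0.9] M [0.0, -0.06, -0.0] q [-0.08, 0.25, -0.13, 2.09, 0.04, 0.81, -0.66]
w [1.496, 0.0, -0.003] t [0.0084, 0.0001, -0.0006] dist 0.008
```

View pics/s19.png

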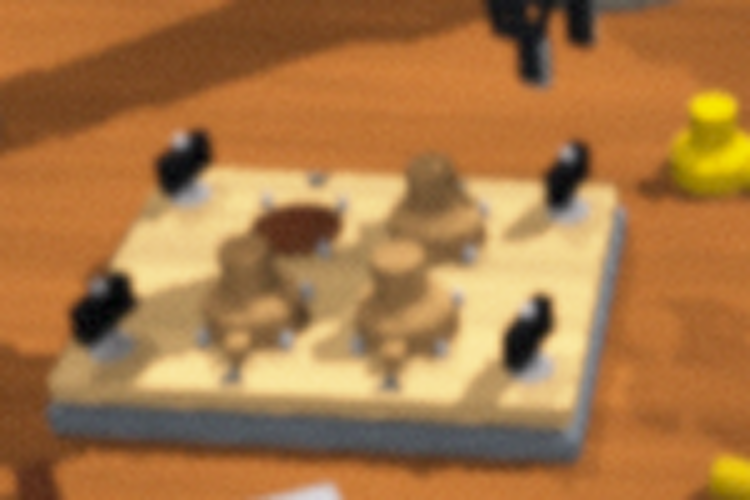

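View pics/t19.png

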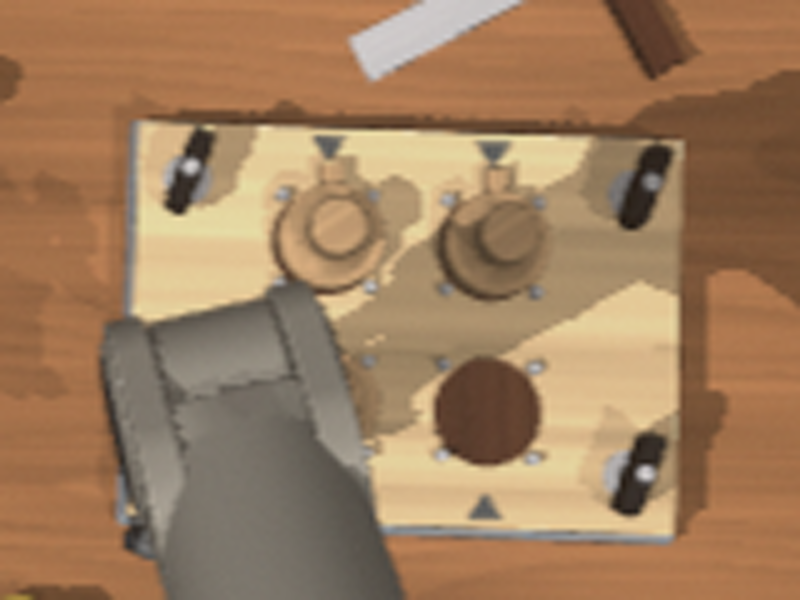

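First round done: all four bars turned ~1.2 rad. Complete the half turn of the wrist for the second round.

Request:
move_arm --steps '[[[-1.646,0,-0.003,0.008,0,-0.0005,0.4],[-1.646,0,-0.003,0.008,0,-0.0005,0.4],[-1.646,0,-0.003,0.008,0,-0.0005,0.4],[-1.646,0,-0.003,0.008,0,-0.0005,0.4],[-1.646,0,-0.003,0.008,0,-0.0005,0.4],[-1.646,0,-0.003,0.008,0,-0.0005,0.4],[-1.646,0,-0.003,0.008,0,-0.0005,0.4],[-1.646,0,-0.003,0.008,0,-0.0005,0.4],[-1.646,0,-0.003,0.008,0,-0.0005,0.4],[-1.646,0,-0.003,0.008,0,-0.0005,0.4],[-1.646,0,-0.003,0.008,0,-0.0005,0.4]]]'

```text
time_s: 39.15
tool_pos: [0.4728, 0.0288, 0.1504]
tcp_rot: [[0.004, -0.937, 0.349], [-0.002, 0.349, 0.937], [-1.0, -0.004, -0.0]]
wrist_force: [-0.1, 0.5, 0.6]
finger_gap: 0.0514
```

Run:
```python
from h import *
st()
c=camera("wrist"); save(c,"w20.png"); 
print(proj(c,[.4728,.029,.0735]))
```

```text
t 39.15 tcp [0.4728, 0.0288, 0.1504] jaw 1.214 tilt [0.004, -0.002] gap 0.0514 F [-0.1, 0.5, 0.6] M [-0.02, 0.0, -0.06] q [0.17, 0.28, -0.42, 2.08, 0.16, 0.8, 0.87]
[260.48278188 195.53198504]
```

View pics/w20.png

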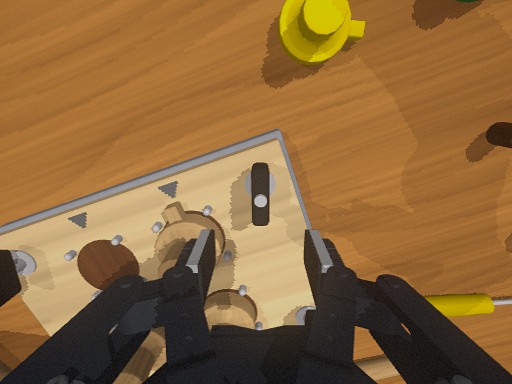

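Request:
move_arm --steps '[[[0,0,0,0.05,0,0,0.4],[0,0,0,0.0935,0,0,0.4],[0,0,0,0.0935,0,0,0.4],[0,0,0,0.0935,0,0,1],[0,0,0,0.0935,0,0,1],[0,0,0,0.0935,0,0,1],[0,0,0,0.0935,0,0,1],[0.18,0,0,0.094,0,0,1],[0.36,0,0,0.0945,0,0,1],[0.54,0,0,0.095,0,0,1],[0.72,0,0,0.0955,0,0,1],[0.9,0,0,0.096,0,0,1],[1.08,0,0,0.0965,0,0,1],[1.18,0,0,0.097,0,0,1],[1.18,0,0,0.097,0,0,1],[1.18,0,0,0.097,0,0,1]]]'

```text
time_s: 41.2
tool_pos: [0.4724, 0.0278, 0.0548]
tcp_rot: [[0.003, -0.035, 0.999], [-0.003, 0.999, 0.035], [-1.0, -0.003, 0.003]]
wrist_force: [-9.8, -2.7, 17.8]
finger_gap: 0.014
```

Run:
```python
from h import *
st(); go([.6368,-.2448,.15],1.22)
c=camera("wrist"); save(c,"w21.png");
```

```text
t 41.2 tcp [0.4724, 0.0278, 0.0548] jaw 0.035 tilt [0.003, -0.003] gap 0.014 F [-9.8, -2.7, 17.8] M [-0.89, 0.68, 0.21] q [-0.14, 0.42, -0.07, 2.17, 0.06, 0.56, -0.21]
w [-1.185, 0.001, 0.005] t [-0.0938, -0.2785, 0.155] dist 0.332
```

View pics/w21.png

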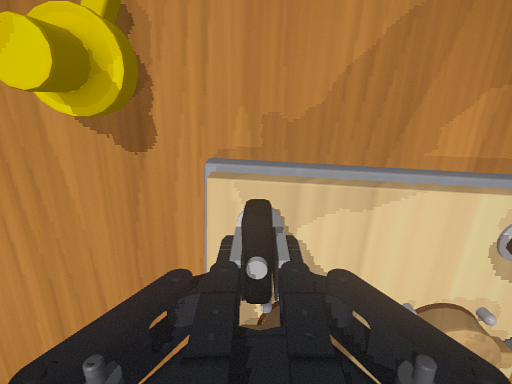

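Request:
move_arm --steps '[[[0,0,0,0,0,0,0.4],[0,0,0,0,0,0,0.4],[0,0,0,0,0,0,0.4],[0,0,0,-0.05,0,0,0.4],[0,0,0,-0.1,0,0,0.4],[-1.185,0,0.005,-0.094,-0.278,0.155,0.4],[-1.185,0,0.005,-0.094,-0.278,0.155,0.4],[-1.185,0,0.005,-0.094,-0.278,0.155,0.4],[-1.185,0,0.005,-0.094,-0.278,0.155,0.4],[-1.185,0,0.005,-0.094,-0.278,0.155,0.4],[-1.185,0,0.005,-0.094,-0.278,0.155,0.4],[-1.185,0,0.005,-0.094,-0.278,0.155,0.4],[-1.185,0,0.005,-0.094,-0.278,0.155,0.4],[-1.185,0,0.005,-0.094,-0.278,0.155,0.4],[-1.185,0,0.005,-0.094,-0.278,0.155,0.4]]]'

```text
time_s: 43.12
tool_pos: [0.6368, -0.2439, 0.1503]
tcp_rot: [[0.0, -0.939, 0.344], [0.001, 0.344, 0.939], [-1.0, -0.0, 0.001]]
wrist_force: [0.6, 0.0, 0.4]
finger_gap: 0.0517
```

Run:
```python
from h import *
st()
c=camera("wrist"); save(c,"w22.png"); 
print(proj(c,[.6368,-.2448,.0735]))
c=camera("top"); save(c,"t22.png",(240,110,400,230),5)
```

```text
t 43.12 tcp [0.6368, -0.2439, 0.1503] jaw 1.22 tilt [0.0, 0.001] gap 0.0517 F [0.6, 0.0, 0.4] M [0.03, 0.02, -0.03] q [0.42, 0.57, -0.2, 1.6, 0.13, 0.98, 1.39]
[259.1487303  196.40447223]
```

View pics/w22.png

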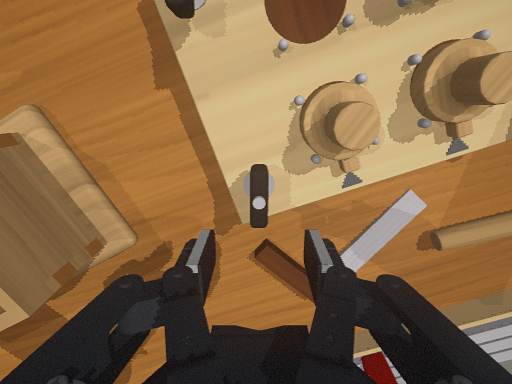

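View pics/t22.png

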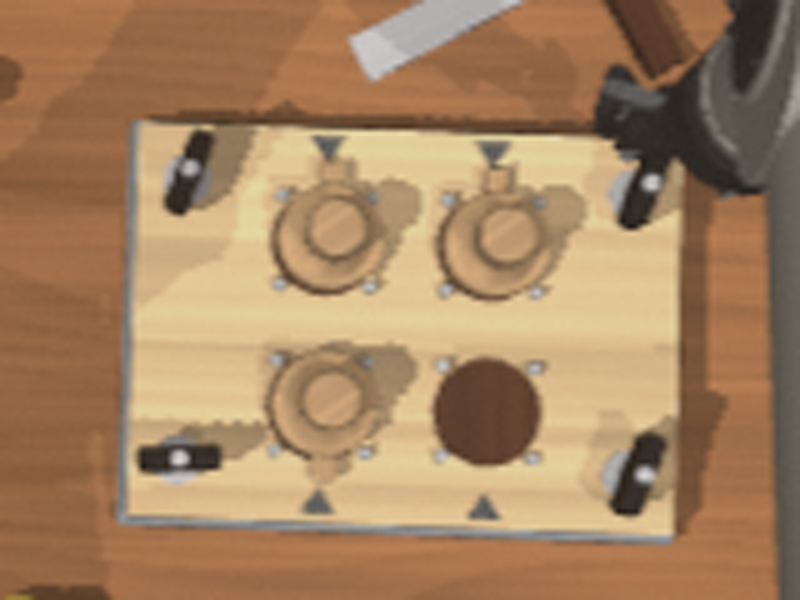

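nl is home (bar crosswise). fr bar centred and aligned; turn it home.

Request:
move_arm --steps '[[[0,0,0,0.05,0,0,0.4],[0,0,0,0.0935,0,0,0.4],[0,0,0,0.0935,0,0,0.4],[0,0,0,0.0935,0,0,1],[0,0,0,0.0935,0,0,1],[0,0,0,0.0935,0,0,1],[0,0,0,0.0935,0,0,1],[0.18,0,0,0.094,0,0,1],[0.36,0,0,0.0945,0,0,1],[0.54,0,0,0.095,0,0,1],[0.72,0,0,0.0955,0,0,1],[0.9,0,0,0.096,0,0,1],[1.08,0,0,0.0965,0,0,1],[1.19,0,0,0.097,0,0,1],[1.19,0,0,0.097,0,0,1],[1.19,0,0,0.097,0,0,1]]]'

```text
time_s: 45.22
tool_pos: [0.637, -0.2468, 0.0558]
tcp_rot: [[0.002, -0.03, 1.0], [-0.003, 1.0, 0.03], [-1.0, -0.003, 0.002]]
wrist_force: [-4.1, -5.0, 10.0]
finger_gap: 0.0138
```

Run:
```python
from h import *
st(); go([.4668,-.241,.15],1.22)
```

```text
t 45.23 tcp [0.637, -0.2468, 0.0558] jaw 0.03 tilt [0.002, -0.003] gap 0.0138 F [-4.1, -5.0, 10.0] M [-0.54, 0.88, 0.63] q [0.2, 0.68, 0.11, 1.67, -0.09, 0.8, 0.38]
w [-1.19, -0.0, 0.004] t [-0.0946, 0.0107, -0.1698] dist 0.195
```

Request:
move_arm --steps '[[[0,0,0,0,0,0,0.4],[0,0,0,0,0,0,0.4],[0,0,0,0,0,0,0.4],[0,0,0,-0.05,0,0,0.4],[0,0,0,-0.1,0,0,0.4],[-1.19,0,0.004,-0.0945,0.0105,-0.17,0.4],[-1.19,0,0.004,-0.0945,0.0105,-0.17,0.4],[-1.19,0,0.004,-0.0945,0.0105,-0.17,0.4],[-1.19,0,0.004,-0.0945,0.0105,-0.17,0.4],[-1.19,0,0.004,-0.0945,0.0105,-0.17,0.4],[-1.19,0,0.004,-0.0945,0.0105,-0.17,0.4],[-1.19,0,0.004,-0.0945,0.0105,-0.17,0.4],[-1.19,0,0.004,-0.0945,0.0105,-0.17,0.4],[-1.19,0,0.004,-0.0945,0.0105,-0.17,0.4],[-1.19,0,0.004,-0.0945,0.0105,-0.17,0.4]]]'

```text
time_s: 47.1
tool_pos: [0.4666, -0.241, 0.1499]
tcp_rot: [[-0.0, -0.939, 0.344], [0.0, 0.344, 0.939], [-1.0, 0.0, 0.0]]
wrist_force: [0.3, -0.1, 0.6]
finger_gap: 0.0514
```

Run:
```python
from h import *
st()
c=camera("wrist"); save(c,"w23.png"); 
print(proj(c,[.4668,-.241,.0735]))
c=camera("top"); save(c,"t23.png",(240,110,400,230),5)
```

```text
t 47.1 tcp [0.4666, -0.241, 0.1499] jaw 1.22 tilt [-0.0, 0.0] gap 0.0514 F [0.3, -0.1, 0.6] M [-0.01, -0.0, 0.03] q [0.46, 0.34, -0.13, 1.98, 0.06, 0.83, 1.52]
[260.39818539 196.44267779]
```

View pics/w23.png

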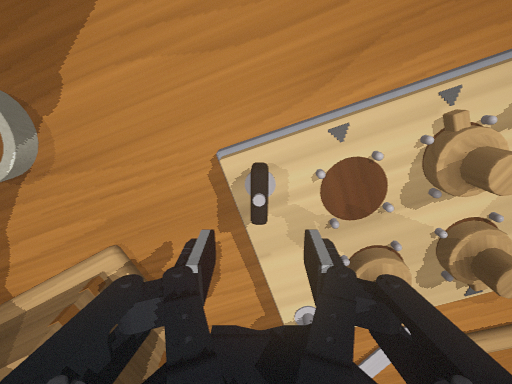

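View pics/t23.png

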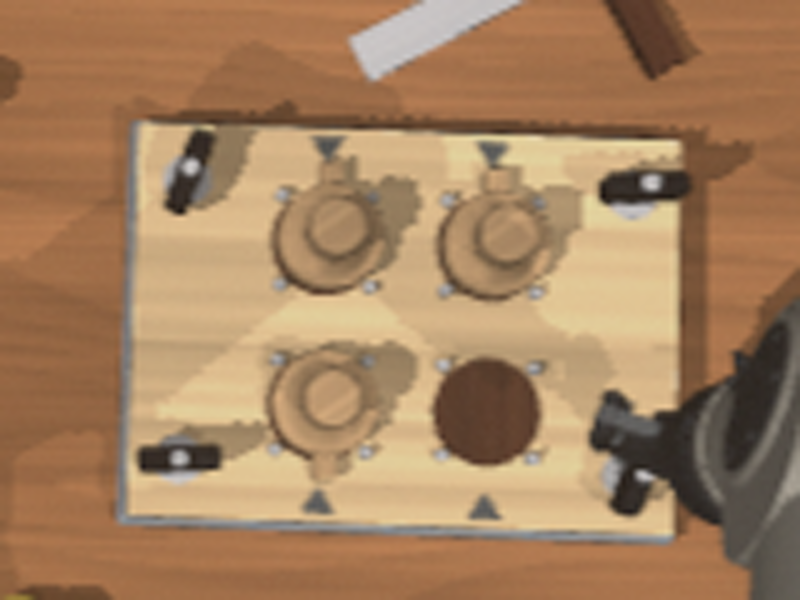

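fr home. nr bar aligned at (259,194); turn it home.

Request:
move_arm --steps '[[[0,0,0,0.05,0,0,0.4],[0,0,0,0.0935,0,0,0.4],[0,0,0,0.0935,0,0,0.4],[0,0,0,0.0935,0,0,1],[0,0,0,0.0935,0,0,1],[0,0,0,0.0935,0,0,1],[0,0,0,0.0935,0,0,1],[0.18,0,0,0.094,0,0,1],[0.36,0,0,0.0945,0,0,1],[0.54,0,0,0.095,0,0,1],[0.72,0,0,0.0955,0,0,1],[0.9,0,0,0.096,0,0,1],[1.08,0,0,0.0965,0,0,1],[1.19,0,0,0.097,0,0,1],[1.19,0,0,0.097,0,0,1],[1.19,0,0,0.097,0,0,1]]]'

```text
time_s: 49.2
tool_pos: [0.4657, -0.2433, 0.0544]
tcp_rot: [[-0.0, -0.03, 1.0], [-0.002, 1.0, 0.03], [-1.0, -0.002, -0.0]]
wrist_force: [-7.2, -5.2, 11.7]
finger_gap: 0.0138
```

Run:
```python
from h import *
st(); go([.6428,.0252,.15],1.22)
```

```text
t 49.2 tcp [0.4657, -0.2433, 0.0544] jaw 0.03 tilt [-0.0, -0.002] gap 0.0138 F [-7.2, -5.2, 11.7] M [-0.32, 0.82, 0.73] q [0.2, 0.49, 0.2, 2.06, -0.16, 0.61, 0.54]
w [-1.19, -0.001, 0.002] t [-0.0962, 0.2629, 0.1849] dist 0.336
```

Request:
move_arm --steps '[[[0,0,0,0,0,0,0.4],[0,0,0,0,0,0,0.4],[0,0,0,0,0,0,0.4],[0,0,0,-0.05,0,0,0.4],[0,0,0,-0.1,0,0,0.4],[-1.19,0,0.002,-0.1,0.263,0.185,0.4],[-1.19,0,0.002,-0.1,0.263,0.185,0.4],[-1.19,0,0.002,-0.1,0.263,0.185,0.4],[-1.19,0,0.002,-0.1,0.263,0.185,0.4],[-1.19,0,0.002,-0.1,0.263,0.185,0.4],[-1.19,0,0.002,-0.096,0.263,0.185,0.4],[-1.19,0,0.002,-0.096,0.263,0.185,0.4],[-1.19,0,0.002,-0.096,0.263,0.185,0.4],[-1.19,0,0.002,-0.096,0.263,0.185,0.4],[-1.19,0,0.002,-0.096,0.263,0.185,0.4]]]'

```text
time_s: 51.08
tool_pos: [0.6428, 0.0251, 0.1498]
tcp_rot: [[-0.001, -0.939, 0.345], [-0.001, 0.345, 0.939], [-1.0, 0.001, -0.001]]
wrist_force: [0.8, -0.6, 0.2]
finger_gap: 0.0514
```

Run:
```python
from h import *
st()
c=camera("wrist"); save(c,"w24.png"); 
print(proj(c,[.6428,.0252,.0735]))
c=camera("scene"); save(c,"s24.png",(120,150,270,250),5)
```

```text
t 51.08 tcp [0.6428, 0.0251, 0.1498] jaw 1.219 tilt [-0.001, -0.001] gap 0.0514 F [0.8, -0.6, 0.2] M [-0.03, 0.03, 0.03] q [-0.07, 0.51, -0.09, 1.7, 0.06, 0.93, 1.03]
[260.47496843 196.26189611]
```

View pics/w24.png

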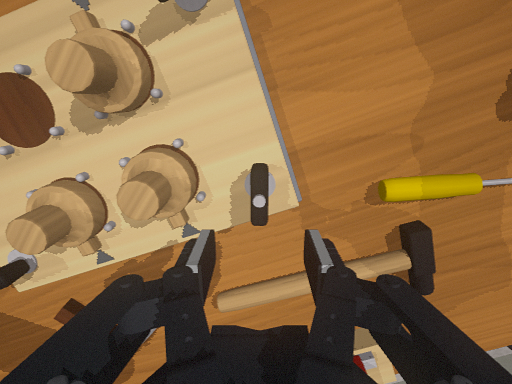

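View pics/s24.png

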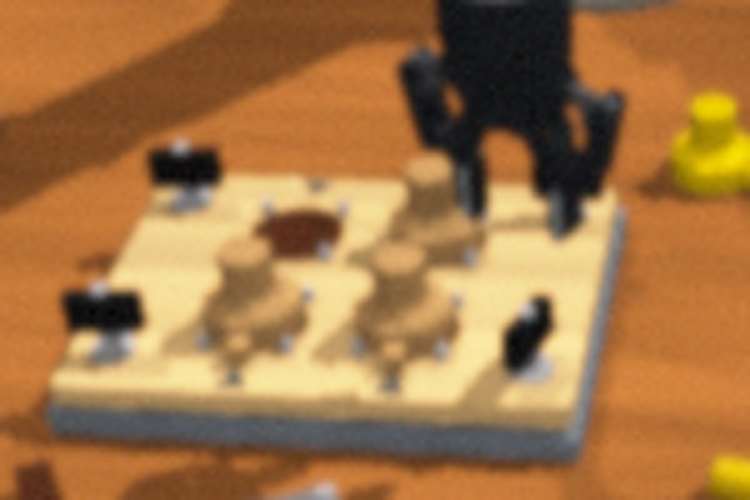

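fl bar aligned at (259,194); last knob.

Request:
move_arm --steps '[[[0,0,0,0.05,0,0,0.4],[0,0,0,0.0935,0,0,0.4],[0,0,0,0.0935,0,0,0.4],[0,0,0,0.0935,0,0,1],[0,0,0,0.0935,0,0,1],[0,0,0,0.0935,0,0,1],[0,0,0,0.0935,0,0,1],[0.18,0,0,0.094,0,0,1],[0.36,0,0,0.0945,0,0,1],[0.54,0,0,0.095,0,0,1],[0.72,0,0,0.0955,0,0,1],[0.9,0,0,0.096,0,0,1],[1.08,0,0,0.0965,0,0,1],[1.19,0,0,0.097,0,0,1],[1.19,0,0,0.097,0,0,1],[1.19,0,0,0.097,0,0,1]]]'

```text
time_s: 53.18
tool_pos: [0.6432, 0.0237, 0.0545]
tcp_rot: [[0.0, -0.03, 1.0], [-0.002, 1.0, 0.03], [-1.0, -0.002, 0.0]]
wrist_force: [-2.6, -4.5, 9.9]
finger_gap: 0.0138
```

Run:
```python
from h import *
st(); go([.55,.1,.28],.03)
```

```text
t 53.17 tcp [0.6432, 0.0237, 0.0545] jaw 0.03 tilt [0.0, -0.002] gap 0.0138 F [-2.6, -4.5, 9.9] M [-0.8, 0.7, 0.66] q [-0.29, 0.64, 0.22, 1.77, -0.19, 0.75, 0.05]
w [0.0, 0.0, 0.002] t [-0.2257, 0.0786, -0.0909] dist 0.256
```

Request:
move_arm --steps '[[[0,0,0,0,0,0,0.4],[0,0,0,0,0,0,0.4],[0,0,0,0,0,0,0.4],[0,0,0,-0.05,0,0,0.4],[0,0,0,-0.1,0,0,0.4],[0,0,0,-0.15,0,0,0.4],[0,0,0,-0.2,0.28,-0.18,0.4],[0,0,0,-0.2,0.28,-0.18,0.4],[0,0,0,-0.2,0.28,-0.18,0.4],[0,0,0,-0.2,0.28,-0.18,0.4],[0,0,0,-0.2,0.28,-0.18,0.4],[0,0,0,-0.2,0.28,-0.18,0.4],[0,0,0,-0.2,0.28,-0.18,0.4],[0,0,0,-0.2,0.28,-0.18,0.4]]]'

```text
time_s: 54.92
tool_pos: [0.4555, 0.2973, 0.2535]
tcp_rot: [[0.0, -0.029, 1.0], [-0.003, 1.0, 0.029], [-1.0, -0.003, 0.0]]
wrist_force: [0.0, -0.1, -0.6]
finger_gap: 0.0513
```

Run:
```python
from h import *
st()
c=camera("scene"); save(c,"s25.png",(120,140,350,250),3)
c=camera("top"); save(c,"t25.png",(240,110,400,230),5); save(c,"t25f.png")
```

```text
t 54.92 tcp [0.4555, 0.2973, 0.2535] jaw 0.029 tilt [0.0, -0.003] gap 0.0513 F [0.0, -0.1, -0.6] M [-0.0, -0.01, -0.0] q [-0.83, 0.24, 0.16, 1.85, -0.04, 1.05, -0.63]
```

View pics/t25.png

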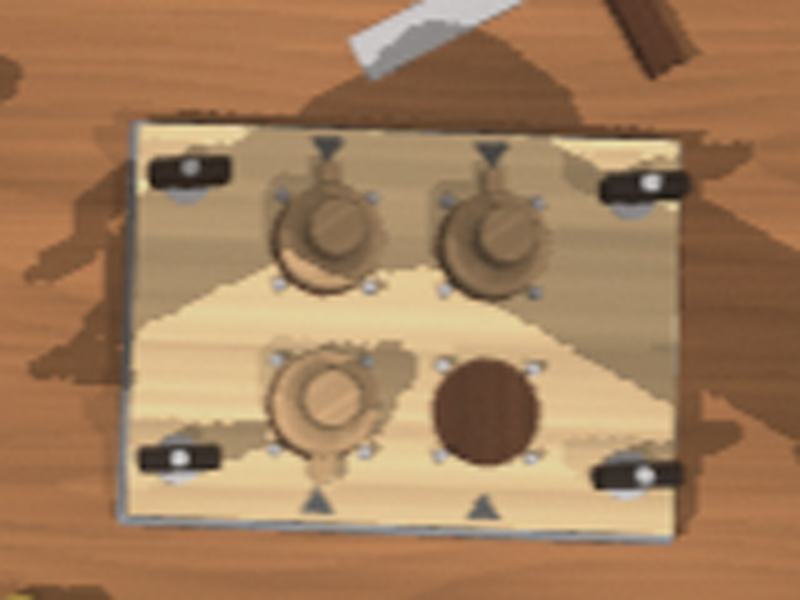

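View pics/s25.png

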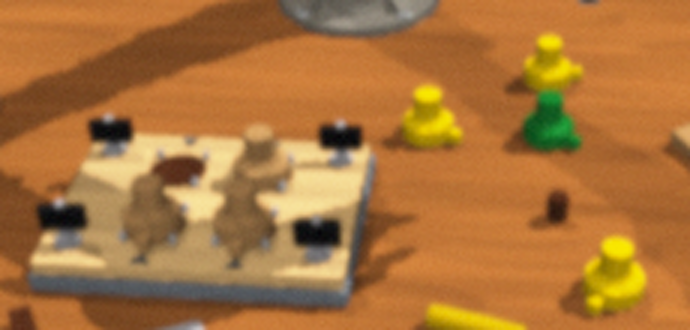

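View pics/t25f.png

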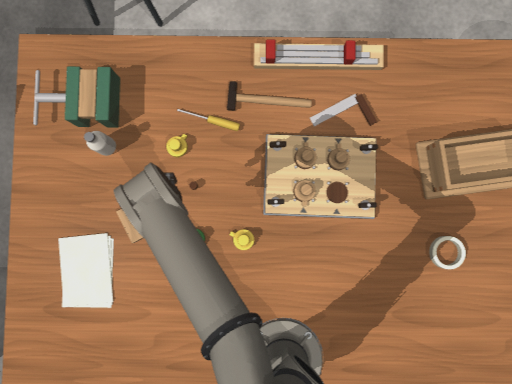

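All four bars are at matching final headings, feet are seated with toes at the arrows, and the arm is clear. Handing in.

Run:
```python
from h import *
print(robot.job_done()); st()
```

```text
the job is handed in; nothing more can be done
None
the job is handed in; nothing more can be done
```

The job is handed in. No verdict came back. Three pale feet were present, and all three now stand in pockets (far-right, far-left and near-left) with their toes at the arrows.

- **Knobs:** I turned them in the order nl, fr, nr, fl. The first round was about 1.2 rad each. The second was about 1.18–1.19 rad more, which took them to the stop or near it.
- **Last checks:** The final top and scene pictures, taken at 55 s of the 210 s, showed:
  - the feet between their pins;
  - all four bars crosswise at matching headings;
  - the bystanders unmoved as far as visible (the arm partly hid the offcut from above);
  - the arm clear of everything.
- **Near-left knob:** It showed less turning moment at its end, 0.21 N m against 0.6–0.7 on the others. Its bar lines up with the near-right one within about 0.01 rad, so I took it as home.
- **What didn't happen:** I saw no knocked foot and no grip slip.

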